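Fetch the hung plaque from behind the pots

TASK

A customer has bought the ceramic plaque that hangs on the peg of the display stand. First move the three pots that stand in front of it onto the low side tray, then lift the plaque up and off the peg's head and stand it upright in the dowel rack, fully down in the slot and roughly centred. When it is there, put each pot back on the coaster it stood on at the start, centred, and keep the pots upright throughout.

Things in the scene. Friction and masses are not known exactly. Their poses are not given: they have to be found in the camera images.
- plaque_mid (a point): Cream plaque, 8 mm thick, 0.3 kg: body 150 wide, 120 high; grip tab 50 wide, 45 high on top. Point: centre of body; tab 60 to 105 mm above it. Axes: x through it, away from robot; y width; z up. Keyhole: 10 wide slot ending 38 above the point (rests on peg), below it a 22 wide, 24 high hole, centre 2 above the point. To free: lift 32 mm (28 to 37), pull 28 or more to its -x, then up.
- peg (a point): Steel peg on the fixed wooden stand, 137.5 mm up. Point: centre of the front of its head (14 mm across, 5 thick, facing -x); shank 7 thick, 20 long, from the front of a 30 mm wide post that ends 12 mm below the hung plaque's tab. The plaque hangs close to the post. Axes of the stand: x away from robot, y along the row of coasters. Base board 200 x 296 mm, 18 high.
- vase_mid (a point): Pot: cream vase with a brown band and narrow neck, 105 mm high, 0.26 kg; body straight, 54 mm across, from 12 to 78 mm above its foot (grip its upper part); neck 26 mm, lip 34 mm across. Point: on its axis half-way up, 52.5 mm above its foot; z up.
- tumbler_mid (a point): Pot: open cream tumbler, straight, 62 mm across, 84 mm high, 0.24 kg. Point: on its axis half-way up, 42 mm above its foot; z up.
- cup_mid (a point): Pot: open low cream cup, straight, 58 mm across, 66 mm high, 0.17 kg. Point: on its axis half-way up, 33 mm above its foot; z up.
- coaster0: Round cork coaster, 74 mm across, 4 mm thick, fixed on the stand, the left one seen from the robot (+y). Origin: centre of its underside, 18 mm above the table. At the start one pot stands centred on each coaster; which on which varies. Coasters are about 104 mm apart, in a row about 70 mm in front of the plaque.
- coaster1: The same, the middle coaster, in front of the peg.
- coaster2: The same, the coaster at the right end (-y).
- tray: Low plywood side tray, fixed, 280 (x) by 130 mm (y), floor 6 mm above the table, rim 6 mm wide, 14 mm high; holds the three pots in one row along its x. Left or right of the stand. Origin: centre of its underside, on the table.
- rack: Wooden dowel rack, fixed, on the stand's other side: base 110 (x) by 150 mm (y), 14 high, four upright dowels 10 thick, 75 high, centred at x = +-15, y = +-45 mm. The 20 mm wide slot between them runs along y; the plaque stands in it on its lower edge, width along y, facing either way. Origin: centre of its underside, on the table.
There are look-alikes about, which are no part of the job. Of the things that look like the part that bears plaque_mid, the smaller one is meant.

How it is judged:
By the outcome, as a careful person would: the job done as asked, in the order asked, and still so for the second after the job is handed in, with the robot touching nothing.
It also fails if it takes over 144 s, if anything falls off the work surface, if the arm or the gripper's body presses on something with over 40 N, if the wrist force passes 120 N, or if a joint passes its speed limit or range.

ROBOT

A 7-joint arm with a two-finger parallel gripper is mounted at the origin on the work surface. World frame = base frame: x ahead of the robot, y to its left, z up, the work surface at z = 0. Lengths are in m, angles in rad, forces in N, time in s.
With the tool pointing down it reaches from about 0.35 to 0.9 m from the base axis. Payload 8.1 kg.
Tool frame: the origin (TCP) lies between the finger pads; the fingertips stand 8 mm ahead of it and the grasp point (between the pads) lies 11 mm behind it (arm.tcp_to_tips is the distance from the TCP to the fingertips, in m); z points along the fingers, x is the direction in which the jaws open and shut, and the axes are right-handed (so a half turn about z gives the same grasp; the last joint's range is limited). The gripper opens to 92 mm and grips with 3 to 60 N. Pads are 19 mm wide; open, the fingers measure 130 mm over their backs; the gripper's body (75 mm by 190 mm) begins 47 mm behind the grasp point.
Start: joints at [-0.103, 0.434, 0.025, 1.573, -0.012, 1.134, -0.075], TCP at [0.625, -0, 0.203] pointing down, gripper open.
Joint ranges: [-2.62, 2.62], [-0.44, 2.09], [-1.27, 1.32], [0.08, 2.57], [-1.32, 4.46], [0.12, 2], [-2.74, 2.74]. Speed limits (rad/s): [2.22, 2.22, 3.01, 3.01, 3.14, 3.14, 3.14].

INTERFACE

Orientations are given as a rotation vector (axis times angle).
In Python, from cell import arm, eyes gives the robot as it stands.
- The arm moves only by the tool play_rows, never from a script. Its argument "rows" is a list of rows, each a list of 3 entries, a list of its own where there are three numbers: the shift along the tool's x, y, z each as a share of 50 cm, from -1 to 1, then the turn, a rotation vector about the tool's x, y, z each as a share of 60 degrees, from -1 to 1, then the opening, from -1 (shut) to 1 (fully open), so that 0 is half open. In form: [[[dx, dy, dz], [ax, ay, az], grip], ...]. A call has 1 to 10 rows; each row is the pose to reach, as a shift and turn from the pose commanded when the call began, along the tool's axes at that moment; what a row does not reach only later rows make up. A row lasts 1/10 s, in which the tool goes at most 50 mm and 8.59 degrees, less where a joint would pass 70% of its speed; a pose out of reach is approached as far as the arm can. A call with a number of a shift or a turn outside -1 to 1 is refused whole. A call with a gripper value outside its range is refused whole. The fingers move at their own pace and stop on an object; "newtons" is the grip in N (left out, the last holds). Time passes only in rows, so rows that repeat a pose let the fingers close. It gives the time, the measured TCP pose, the force and the opening at its end, in the units of the state.
- arm.observe(): the state, without advancing time (a new reading comes with each control period).
- eyes.get_image(name): name is "scene" or "side" or "wrist"; returns (picture, depth): 400x640x3 uint8, red, green, blue; 400x640 float32, m along the optical axis (not along the pixel's ray), 0 where there is no reading.
- eyes.get_calibration(name): a dict with "intrinsics" (3x3 intrinsics, pixels), "k1" (the pictures are not rectified: a ray, as slopes to the right and down, at radius r is drawn at 1 + k1 r^2 times it, then the intrinsics apply), "R" (3x3) and "t" (3): a world point X has camera coordinates R X + t. Camera axes: x right, y down, z forward; pixel columns grow to the right and rows downward; lengths in m; the calibration is good to about 2 mm. A picture is of the moment at which its call begins: read the wrist's pose just before it. get_calibration takes no time and is no camera call; for the wrist camera it gives the pose at the moment of the call.
- arm.sign_off(): hands the job in, once; it reports no verdict.
The state is a dict: "clock": time; "joints": joint angles; "dq": joint speeds; "joint_efforts": joint torques, N m; "position": TCP position; "ee_rot": TCP orientation; "force": force on the tool from outside, world axes, zero at the start; "ft_torque": the same for the moment, N m; "width": opening from 0.0 (shut) to 1.0 (fully open).
Only numpy, scipy, OpenCV 4.12 (cv2) and the standard library are available. Lean on these libraries where they do the work, as an engineer would, in place of code of your own. Each camera call takes 0.05 s, during which the arm holds its last target.

## Working session

There is one attempt and no reset: what is moved stays moved. The work goes in short steps, Python scripts to look and compute and a tool call to move; the robot and the scene stay as the last step left them, time stands still between calls to the robot, and variables do not carry over. Pictures are saved under pics/ and viewed, and the job is handed in when it is done.

Besides the shell and the picture viewer there is one more tool, called by a JSON object that holds its "op" and its "data". play_rows: Moves the arm, as the interface text tells. Its arguments: {"type":"object","properties":{"rows":{"type":"array","items":{"type":"array"}},"newtons":{"type":"number"}},"required":["rows"]}

```bash
ls; mkdir -p pics; python3 - <<'E'
from cell import arm, eyes
import cv2
print(arm.observe())
for n in ["scene","side","wrist"]:
    p,d=eyes.get_image(n)
    cv2.imwrite(f"pics/{n}0.png",p[:,:,::-1])
    import numpy as np; np.save(f"pics/{n}0_d.npy",d)
    print(n,eyes.get_calibration(n))
E
```

```text
pics
{'clock': 0.0, 'joints': array([-0.10260005,  0.4352463 ,  0.02497771,  1.57412982, -0.01160985,
        1.13400424, -0.07510462]), 'dq': array([-0.00160791, -0.00023644, -0.00178837,  0.00143358, -0.00022962,
       -0.00089735, -0.00168663]), 'joint_efforts': array([ 3.89017032e-04, -6.67853522e+01,  9.84863900e-01, -3.14464223e+01,
       -6.05165795e-02,  4.27553023e-02,  1.12382318e-04]), 'position': array([ 6.24426101e-01, -6.22355815e-05,  2.01717927e-01]), 'ee_rot': array([ 3.14144965e+00, -1.30668548e-04, -2.57033879e-03]), 'force': array([-0.35175813, -0.61842554,  0.37453606]), 'ft_torque': array([ 0.01165851, -0.02428647, -0.00315465]), 'width': 0.9975155822665712}
scene {'intrinsics': array([[462.32845788,   0.        , 306.15452279],
       [  0.        , 462.32845788, 197.69051099],
       [  0.        ,   0.        ,   1.        ]]), 'k1': -0.06508683273915897, 'R': array([[-0.60804861,  0.79387279,  0.00654825],
       [ 0.48332718,  0.37671165, -0.79024247],
       [-0.6298188 , -0.47734089, -0.61275929]]), 't': array([ 0.3579296 , -0.20252422,  1.69688114])}
side {'intrinsics': array([[383.71973001,   0.        , 318.06338324],
       [  0.        , 383.71973001, 205.13330011],
       [  0.        ,   0.        ,   1.        ]]), 'k1': 0.018750423299399847, 'R': array([[ 0.88883691, -0.45813661, -0.0089327 ],
       [-0.36789161, -0.70185846, -0.60995939],
       [ 0.27317524,  0.54544069, -0.79238232]]), 't': array([-0.5415476 ,  0.27712168,  0.74999852])}
wrist {'intrinsics': array([[341.82566266,   0.        , 320.55427004],
       [  0.        , 341.82566266, 198.39420785],
       [  0.        ,   0.        ,   1.        ]]), 'k1': -0.07080064874987685, 'R': array([[ 9.99997341e-01, -3.69089698e-05, -2.30584048e-03],
       [ 5.33716301e-04, -9.69022198e-01,  2.46973066e-01],
       [-2.24352613e-03, -2.46973640e-01, -9.69019601e-01]]), 't': array([-0.62485267, -0.03122113,  0.38857898])}
```

View pics/scene0.png

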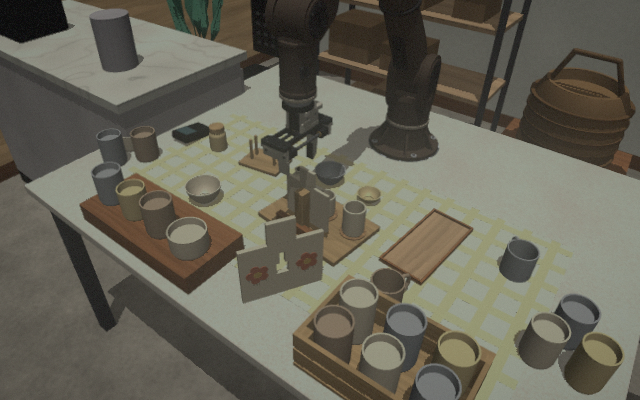

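View pics/side0.png

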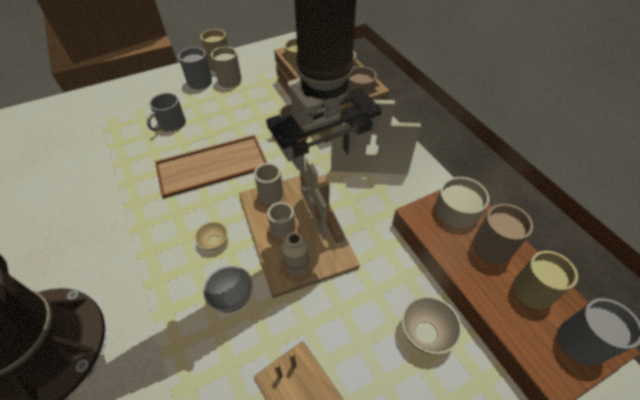

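View pics/wrist0.png

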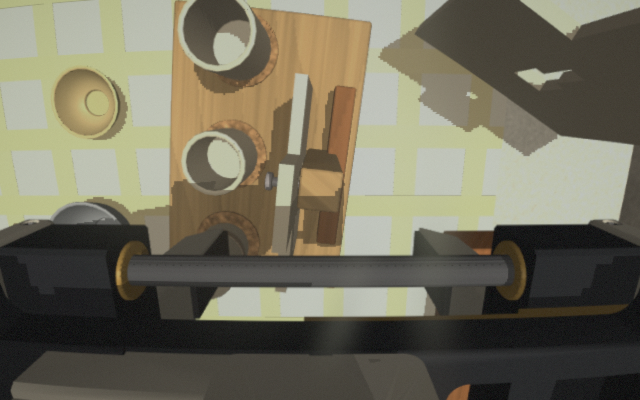

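```bash
cat > h.py <<'E'
import numpy as np, cv2
from cell import arm, eyes
def ray(cal,px):
    px=np.asarray(px,float).reshape(-1,1,2)
    n=cv2.undistortPoints(px,cal["intrinsics"],np.array([cal["k1"],0,0,0,0.])).reshape(-1,2)
    d=np.c_[n,np.ones(len(n))]@cal["R"]
    C=-cal["R"].T@cal["t"]
    return C,d
def onz(cal,px,z):
    C,d=ray(cal,px); s=(z-C[2])/d[:,2]; return C+d*s[:,None]
def proj(cal,X):
    X=np.asarray(X,float).reshape(-1,3)
    r,_=cv2.Rodrigues(cal["R"]); 
    return cv2.projectPoints(X,r,cal["t"],cal["intrinsics"],np.array([cal["k1"],0,0,0,0.]))[0].reshape(-1,2)
def cloud(cal,dep):
    v,u=np.mgrid[0:dep.shape[0],0:dep.shape[1]]
    px=np.c_[u.ravel(),v.ravel()].astype(float)
    n=cv2.undistortPoints(px.reshape(-1,1,2),cal["intrinsics"],np.array([cal["k1"],0,0,0,0.])).reshape(-1,2)
    P=np.c_[n,np.ones(len(n))]*dep.reshape(-1,1)
    W=(P-cal["t"])@cal["R"]
    W[dep.ravel()<=0]=np.nan
    return W.reshape(dep.shape+(3,))
def snap(name,tag):
    cal=eyes.get_calibration(name); p,d=eyes.get_image(name)
    cv2.imwrite(f"pics/{tag}.png",p[:,:,::-1]); np.savez(f"pics/{tag}.npz",p=p,d=d,**cal)
    return cal,p,d
def load(tag):
    z=np.load(f"pics/{tag}.npz"); c={k:z[k] for k in("intrinsics","k1","R","t")}; c["k1"]=float(c["k1"]); return c,z["p"],z["d"]
E
python3 - <<'E'
from h import *
for n in ["scene","side","wrist"]:
    cal=eyes.get_calibration(n); p=cv2.imread(f"pics/{n}0.png")[:,:,::-1]; d=np.load(f"pics/{n}0_d.npy")
    np.savez(f"pics/{n}0.npz",p=p,d=d,**cal)
c,p,d=load("wrist0")
W=cloud(c,d)
for px in [(177,30),(345,230),(218,30),(215,160),(300,110),(285,190),(320,180),(90,100),(230,46),(220,158),(170,240)]: print(px,W[px[1],px[0]].round(3))
c,p,d=load("side0"); W=cloud(c,d)
for px in [(210,165),(155,165),(165,190),(270,160),(255,138),(300,380),(295,240),(280,212),(268,172),(310,345),(255,380),(285,366)]: print(px,W[px[1],px[0]].round(3))
E
```

```text
(177, 30) [0.48  0.148 0.018]
(345, 230) [ 0.654 -0.071 -0.001]
(218, 30) [0.525 0.144 0.029]
(215, 160) [0.514 0.017 0.029]
(300, 110) [0.612 0.067 0.163]
(285, 190) [0.607 0.026 0.207]
(320, 180) [0.625 0.019 0.149]
(90, 100) [0.369 0.082 0.004]
(230, 46) [0.536 0.129 0.029]
(220, 158) [0.52  0.019 0.029]
(170, 240) [ 0.45  -0.077  0.017]
(210, 165) [0.442 0.313 0.005]
(155, 165) [0.311 0.384 0.003]
(165, 190) [0.314 0.281 0.005]
(270, 160) [ 0.595  0.261 -0.001]
(255, 138) [0.586 0.345 0.015]
(300, 380) [ 0.423 -0.29   0.015]
(295, 240) [ 0.517 -0.084  0.128]
(280, 212) [0.534 0.042 0.058]
(268, 172) [0.553 0.151 0.077]
(310, 345) [ 0.469 -0.239  0.001]
(255, 380) [ 0.351 -0.249  0.004]
(285, 366) [ 0.409 -0.255  0.014]
```

{"op": "play_rows", "data": {"rows": [[[-0.14, 0.07, -0.4], [0, 0, 0], 1], [[-0.14, 0.07, -0.4], [0, 0, 0], 1], [[-0.14, 0.07, -0.4], [0, 0, 0], 1], [[-0.14, 0.07, -0.4], [0, 0, 0], 1], [[-0.14, 0.07, -0.4], [0, 0, 0], 1], [[-0.14, 0.07, -0.4], [0, 0, 0], 1], [[-0.14, 0.07, -0.4], [0, 0, 0], 1]], "newtons": 20}}

```text
clock: 0.85
position: [0.5548, -0.0348, 0.4012]
ee_rot: [-3.141, -0.0, 0.002]
force: [-0.0, 0.6, -0.0]
width: 0.998
```

```bash
python3 - <<'E'
from h import *
print(arm.observe()["position"],arm.observe()["dq"].round(3))
snap("wrist","w1"); snap("side","s1"); snap("scene","c1")
E
```

```text
[ 0.55484125 -0.03475224  0.40122363] [-0.004  0.024 -0.005  0.021  0.001 -0.001  0.001]
```

View pics/w1.png

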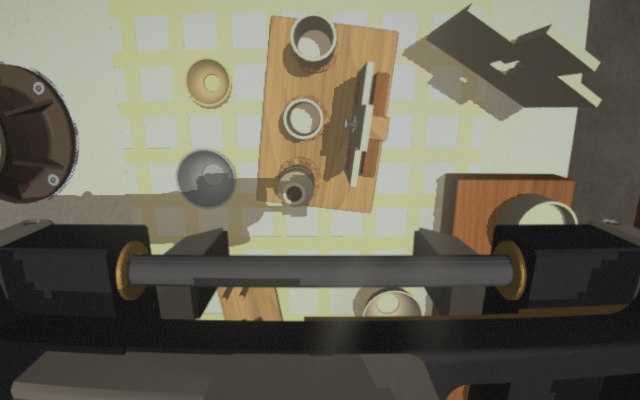

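View pics/c1.png

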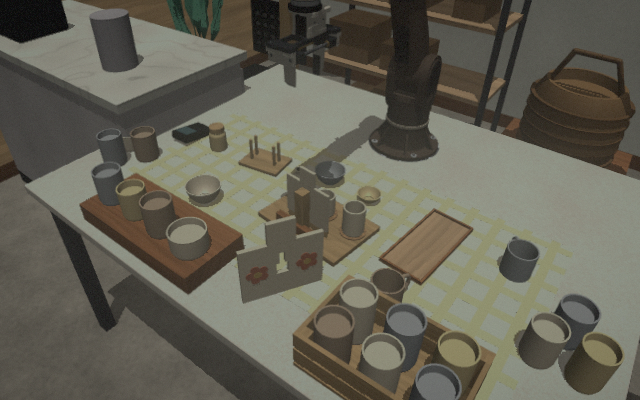

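```bash
cat >> h.py <<'E'
def circ(P):
    A=np.c_[2*P,np.ones(len(P))]; s=np.linalg.lstsq(A,(P**2).sum(1),rcond=None)[0]
    return s[:2],np.sqrt(s[2]+(s[:2]**2).sum())
def rim(W,c0,zr,rad,tol=.004):
    m=(abs(W[...,2]-zr)<tol)&(np.hypot(W[...,0]-c0[0],W[...,1]-c0[1])<rad)
    P=W[m]; 
    if len(P)<8: return None
    c,r=cv2.minEnclosingCircle(P[:,:2].astype(np.float32)); c2,r2=circ(P[:,:2])
    return len(P),np.round(c,4),round(r,4),c2.round(4),round(r2,4),P[:,2].mean().round(4)
E
python3 - <<'E'
from h import *
for t in ["w1","s1","wrist0"]:
    c,p,d=load(t); W=cloud(c,d)
    print(t)
    print("tum",rim(W,(.54,.145),.106,.045))
    print("cup",rim(W,(.53,.04),.088,.045))
    print("vase",rim(W,(.515,-.07),.127,.03))
    # stand board
    m=(abs(W[...,2]-.018)<.003)&(W[...,0]>.4)&(W[...,0]<.75)&(abs(W[...,1]-.02)<.2)
    hsv=cv2.cvtColor(p,cv2.COLOR_RGB2HSV); 
    P=W[m][:,:2].astype(np.float32); print(len(P)); print(cv2.minAreaRect(P*1000))
    # plaque top
    for z0,z1 in ((.150,.170),(.195,.216)):
        m=(W[...,2]>z0)&(W[...,2]<z1)&(W[...,0]>.55)&(W[...,0]<.68)&(W[...,1]>-.1)&(W[...,1]<.15)
        P=W[m]; 
        if len(P)>10: print(z0,len(P),P[:,2].min(),P[:,2].max(),cv2.minAreaRect((P[:,:2]*1000).astype(np.float32)))
E
```

```text
w1
tum (466, array([0.545 , 0.1273]), 0.0313, array([0.5449, 0.1275]), np.float64(0.0281), np.float64(0.1043))
cup (366, array([0.5296, 0.0218]), 0.029, array([0.5296, 0.022 ]), np.float64(0.0263), np.float64(0.0865))
vase (414, array([ 0.518 , -0.0783]), 0.0162, array([ 0.5181, -0.0782]), np.float64(0.0113), np.float64(0.126))
13724
((566.511474609375, 18.3043212890625), (299.6426086425781, 344.1622314453125), 84.9985122680664)
0.15 806 0.15000132009417963 0.1696392637777732 ((619.0380249023438, 12.145744323730469), (149.5238037109375, 38.4591178894043), 83.4859848022461)
0.195 399 0.19506026233765159 0.20876458688244606 ((604.412353515625, 13.94907283782959), (49.42018508911133, 8.423264503479004), 83.21622467041016)
s1
tum (113, array([0.5432, 0.1262]), 0.031, array([0.5434, 0.1251]), np.float64(0.028), np.float64(0.105))
cup (133, array([0.5281, 0.0205]), 0.0291, array([0.528 , 0.0191]), np.float64(0.026), np.float64(0.0872))
vase (180, array([ 0.5168, -0.0802]), 0.0166, array([ 0.5167, -0.0803]), np.float64(0.0114), np.float64(0.1269))
4948
((564.0020751953125, 16.32933044433593
[... 304 characters left out ...]
 (51.038211822509766, 8.227879524230957), 82.86437225341797)
wrist0
tum (1046, array([0.5452, 0.1281]), 0.0311, array([0.5455, 0.1278]), np.float64(0.028), np.float64(0.1045))
cup (1020, array([0.5303, 0.0222]), 0.0292, array([0.5307, 0.0222]), np.float64(0.0261), np.float64(0.0866))
vase None
24105
((556.4298706054688, 42.7701416015625), (306.1514892578125, 326.8832092285156), 74.82962799072266)
0.15 2018 0.1500003751100058 0.16978233563188813 ((619.5309448242188, 12.654853820800781), (149.9750518798828, 38.12947082519531), 83.50653076171875)
0.195 1494 0.19506043505202464 0.20864595353258497 ((604.5681762695312, 14.179258346557617), (50.73978042602539, 8.21016788482666), 83.21138763427734)
```

{"op": "play_rows", "data": {"rows": [[[-0.27, 0.49, 0], [0, 0, 0], 1], [[-0.27, 0.49, 0], [0, 0, 0], 1], [[-0.27, 0.49, 0], [0, 0, 0], 1], [[-0.27, 0.49, 0], [0, 0, 0], 1], [[-0.27, 0.49, 0], [0, 0, 0], 1], [[-0.27, 0.49, 0], [0, 0, 0], 1], [[-0.27, 0.49, 0], [0, 0, 0], 1], [[-0.27, 0.49, 0], [0, 0, 0], 1]]}}

```text
clock: 1.8
position: [0.4199, -0.2799, 0.4014]
ee_rot: [-3.141, 0.002, 0.003]
force: [-0.6, 0.9, -0.9]
width: 0.993
```

```bash
python3 - <<'E'
from h import *
print(arm.observe()["position"],arm.observe()["dq"].round(3))
snap("wrist","w2")
c,p,d=load("w2"); W=cloud(c,d)
def show(name,W,x0,x1,y0,y1,z0,z1):
    m=(W[...,0]>x0)&(W[...,0]<x1)&(W[...,1]>y0)&(W[...,1]<y1)&(W[...,2]>z0)&(W[...,2]<z1)
    P=W[m]; print(name,len(P)); 
    if len(P)>10: print(cv2.minAreaRect((P[:,:2]*1000).astype(np.float32)))
    return m
show("base",W,.3,.55,-.42,-.15,.011,.018)
m=show("dow",W,.3,.55,-.42,-.15,.07,.095)
n,lab,st,ce=cv2.connectedComponentsWithStats(m.astype(np.uint8))
for i in range(1,n):
    if st[i,4]>8: print(st[i],W[lab==i].mean(0).round(4),W[lab==i][:,2].max().round(4))
for t in ("c1","s1"):
    c,p,d=load(t); W=cloud(c,d)
    print(t)
    show("rack",W,.3,.55,-.42,-.15,.011,.018)
    show("tray",W,.22,.65,.2,.45,.003,.018)
    show("trayrim",W,.22,.65,.2,.45,.010,.018)
E
```

```text
[ 0.41987562 -0.27988606  0.4014118 ] [-0.027  0.001 -0.032 -0.005 -0.003  0.003 -0.004]
base 5149
((416.99969482421875, -308.0653991699219), (109.60395812988281, 149.6742706298828), 8.700324058532715)
dow 178
((417.4448547363281, -308.12939453125), (38.76491928100586, 99.89104461669922), 8.806804656982422)
[321 142   7   7  40] [ 0.4252 -0.2607  0.0867] 0.0901
[301 145   7   8  43] [ 0.3959 -0.2653  0.086 ] 0.0899
[330 200   7   9  50] [ 0.4385 -0.3491  0.0842] 0.089
[311 203   6   9  45] [ 0.4091 -0.3532  0.0844] 0.0896
c1
rack 577
((416.9226379394531, -308.1549072265625), (115.24325561523438, 156.0309600830078), 8.273234367370605)
tray 4907
((435.078369140625, 325.0283203125), (429.8124694824219, 249.66444396972656), 0.028397325426340103)
trayrim 717
((473.18731689453125, 309.07611083984375), (133.23251342773438, 335.6301574707031), 84.45244598388672)
s1
rack 2947
((413.712646484375, -297.1523742675781), (111.60334777832031, 127.00071716308594), 8.352102279663086)
tray 4223
((435.0323486328125, 325.2323913574219), (428.84930419921875, 249.24586486816406), 0.07769063860177994)
trayrim 658
((475.9726257324219, 307.74444580078125), (134.86273193359375, 340.6603698730469), 84.6627426147461)
```

View pics/w2.png

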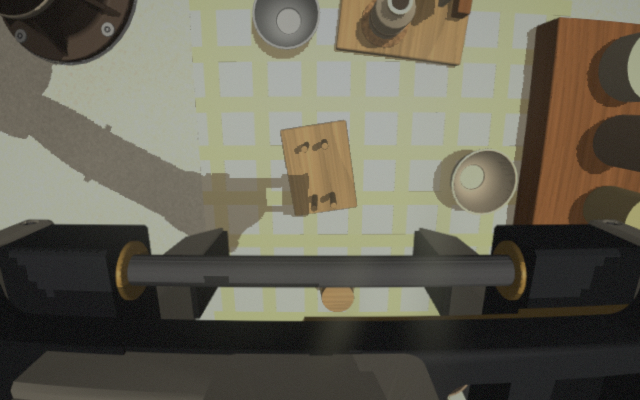

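```bash
python3 - <<'E'
from h import *
for t in ("c1","s1"):
    c,p,d=load(t); W=cloud(c,d)
    hsv=cv2.cvtColor(p,cv2.COLOR_RGB2HSV)
    u,v=proj(c,[[.435,.33,.006]])[0].astype(int); print(t,u,v,hsv[v,u])
    m=((hsv[...,0]<15)&(hsv[...,1]>70)).astype(np.uint8)
    m=cv2.morphologyEx(m,cv2.MORPH_CLOSE,np.ones((3,3),np.uint8))
    n,lab,st,ce=cv2.connectedComponentsWithStats(m)
    i=lab[v,u]; print(i,st[i])
    cnt=max(cv2.findContours((lab==i).astype(np.uint8),cv2.RETR_EXTERNAL,cv2.CHAIN_APPROX_NONE)[0],key=len).reshape(-1,2)
    P=onz(c,cnt,.014); print(cv2.minAreaRect((P[:,:2]*1000).astype(np.float32)))
    m2=(lab==i)&(abs(W[...,2]-.006)<.006); P=W[lab==i]; P=P[np.isfinite(P[:,0])]
    print(cv2.minAreaRect((P[:,:2]*1000).astype(np.float32)))
E
```

```text
c1 435 244 [ 17  86 134]
0 [     0      0    640    400 242626]
((-344.490478515625, -437.125), (3132.86083984375, 4870.89453125), 39.45566940307617)
((-256.3489990234375, -593.2816162109375), (3316.018798828125, 3388.671142578125), 0.6331459283828735)
s1 205 161 [ 16 108 156]
0 [     0      0    640    400 216646]
((761.75244140625, 343.4998779296875), (1500.398681640625, 2581.739990234375), 62.13617706298828)
((785.97802734375, 621.3265991210938), (2502.880615234375, 2343.11279296875), 89.99213409423828)
```

```bash
python3 - <<'E'
from h import *
for t in ("c1","s1"):
    c,p,d=load(t); W=cloud(c,d)
    hsv=cv2.cvtColor(p,cv2.COLOR_RGB2HSV)
    u,v=proj(c,[[.435,.33,.006]])[0].astype(int)
    # rim: dark-brown low-value; floor: hue 13-20
    m=((hsv[...,0]<20)&(hsv[...,1]>78)&(W[...,2]>-.004)&(W[...,2]<.02)&(W[...,1]>.19)).astype(np.uint8)
    n,lab,st,ce=cv2.connectedComponentsWithStats(m)
    i=lab[v,u]; print(i,st[i])
    P=W[lab==i]
    print(cv2.minAreaRect((P[:,:2]*1000).astype(np.float32)))
    cnt=max(cv2.findContours((lab==i).astype(np.uint8),cv2.RETR_EXTERNAL,cv2.CHAIN_APPROX_NONE)[0],key=len).reshape(-1,2)
    P=onz(c,cnt,.010); print(cv2.minAreaRect((P[:,:2]*1000).astype(np.float32)))
    print(P[P[:,0].argmin()],P[P[:,0].argmax()],P[P[:,1].argmin()],P[P[:,1].argmax()])
E
```

```text
6 [ 380  209   93   76 3431]
((441.81158447265625, 312.8301696777344), (131.9370574951172, 299.71575927734375), 84.93985748291016)
((447.752685546875, 310.9769287109375), (132.77066040039062, 290.3807373046875), 84.64896392822266)
[0.29839456 0.27326547 0.01      ] [0.59678462 0.35149405 0.01      ] [0.57239966 0.23336482 0.01      ] [0.31779455 0.38764361 0.01      ]
9 [ 155  135  111   63 3793]
((447.42303466796875, 317.36700439453125), (148.67567443847656, 280.4465637207031), 84.6322250366211)
((445.6557312011719, 310.4615478515625), (138.20948791503906, 279.43896484375), 84.64737701416016)
[0.30186698 0.2679214  0.01      ] [0.59002271 0.36338243 0.01      ] [0.52784953 0.2341225  0.01      ] [0.33340874 0.389939   0.01      ]
```

```bash
cat >> h.py <<'E'
from scipy.spatial.transform import Rotation as Ro
def plan(xyz,yaw,s=None,pos=None,rot=None):
    """shares to bring the tool from measured pose (or pos/rot) to xyz, pointing down with tool x at yaw deg"""
    o=arm.observe(); p=o["position"] if pos is None else np.array(pos); R=Ro.from_rotvec(o["ee_rot"] if rot is None else rot)
    T=Ro.from_euler("z",yaw,degrees=True)*Ro.from_rotvec([np.pi,0,0])
    d=R.inv().apply(np.array(xyz)-p)/.5; a=(R.inv()*T).as_rotvec()/(np.pi/3)
    print("shift",d.round(4).tolist(),"turn",a.round(4).tolist()," dist mm",round(np.linalg.norm(d)*500))
E
python3 - <<'E'
from h import *
plan((.545,.1275,.26),83)
for t in ("wrist0","w1","s1","c1"):
    c,p,d=load(t); W=cloud(c,d)
    m=(W[...,0]>.645)&(W[...,0]<1)&(W[...,1]>-.3)&(W[...,1]<.35)&(W[...,2]>.12)&(W[...,2]<.3)
    P=W[m]; print(t,len(P),P.min(0).round(3) if len(P) else "",P.max(0).round(3) if len(P) else "")
E
```

```text
shift [0.2502, -0.8123, 0.2837] turn [-0.0019, 0.0002, -1.3824]  dist mm 448
wrist0 14477 [ 0.671 -0.025  0.12 ] [0.883 0.145 0.3  ]
w1 5834 [ 0.722 -0.122  0.12 ] [0.933 0.156 0.227]
s1 5189 [ 0.721 -0.293  0.12 ] [0.943 0.349 0.23 ]
c1 5708 [ 0.722 -0.294  0.12 ] [0.946 0.349 0.231]
```

{"op": "play_rows", "data": {"rows": [[[0.25, -0.812, 0.284], [0, 0, -1], 0.7], [[0.25, -0.812, 0.284], [0, 0, -1], 0.7], [[0.25, -0.812, 0.284], [0, 0, -1], 0.7], [[0.25, -0.812, 0.284], [0, 0, -1], 0.7], [[0.25, -0.812, 0.284], [0, 0, -1], 0.7], [[0.25, -0.812, 0.284], [0, 0, -1], 0.7], [[0.25, -0.812, 0.284], [0, 0, -1], 0.7], [[0.25, -0.812, 0.284], [0, 0, -1], 0.7], [[0.25, -0.812, 0.284], [0, 0, -1], 0.7], [[0.25, -0.812, 0.284], [0, 0, -1], 0.7]]}}

```text
clock: 2.85
position: [0.5433, 0.1356, 0.2573]
ee_rot: [-2.707, -1.584, 0.004]
force: [-1.1, -0.3, 0.3]
width: 0.852
```

```bash
python3 - <<'E'
from h import *
print(arm.observe()["joints"].round(2))
plan((.545,.1275,.16),83)
plan((.545,.1275,.079),83)
E
```

```text
[-0.2   0.3  -0.18  1.64  0.05  1.21  0.67]
shift [-0.0125, 0.0121, 0.1945] turn [-0.0055, -0.0015, -0.3719]  dist mm 98
shift [-0.0126, 0.013, 0.3565] turn [-0.0055, -0.0015, -0.3719]  dist mm 178
```

{"op": "play_rows", "data": {"rows": [[[0, 0, 0.12], [0, 0, -0.383], 0.7], [[0, 0, 0.12], [0, 0, -0.383], 0.7], [[0, 0, 0.12], [0, 0, -0.383], 0.7], [[0, 0, 0.12], [0, 0, -0.383], 0.7], [[0, 0, 0.12], [0, 0, -0.383], 0.7]]}}

```text
clock: 3.35
position: [0.5448, 0.1271, 0.2005]
ee_rot: [-2.355, -2.079, -0.0]
force: [-0.0, 0.2, 0.9]
width: 0.849
```

```bash
python3 - <<'E'
from h import *
o=arm.observe(); print(o["position"].round(4),o["ee_rot"].round(3),o["dq"].round(3))
plan((.545,.1275,.079),83)
E
```

```text
[0.5448 0.1271 0.2005] [-2.355 -2.079 -0.   ] [-0.001 -0.009  0.012 -0.005  0.001  0.001 -0.   ]
shift [0.0008, 0.0003, 0.243] turn [-0.0003, -0.0005, -0.002]  dist mm 121
```

{"op": "play_rows", "data": {"rows": [[[0, 0, 0.09], [0, 0, 0], 0.7], [[0, 0, 0.17], [0, 0, 0], 0.7], [[0, 0, 0.22], [0, 0, 0], 0.7], [[0.001, 0, 0.243], [0, 0, 0], 0.7], [[0.001, 0, 0.243], [0, 0, 0], 0.7], [[0.001, 0, 0.243], [0, 0, 0], -1], [[0.001, 0, 0.243], [0, 0, 0], -1], [[0.001, 0, 0.243], [0, 0, 0], -1], [[0.001, 0, 0.243], [0, 0, 0], -1], [[0.001, 0, 0.243], [0, 0, 0], -1]], "newtons": 15}}

```text
clock: 4.35
position: [0.5463, 0.1274, 0.0804]
ee_rot: [2.353, 2.081, 0.005]
force: [-0.0, 1.5, 7.2]
width: 0.661
```

```bash
python3 - <<'E'
from h import *
o=arm.observe(); print(o["position"].round(4),o["force"].round(2),o["width"]*92)
s=.085; a=np.radians(-5.4)
for s in (.085,0,-.085): print(s,.446+s*np.cos(a),.311+s*np.sin(a))
# tray place: TCP z = 0.079-0.016
plan((.545,.1275,.22),83)
plan((.5306,.303,.18),84)
plan((.5306,.303,.066),84)
E
```

```text
[0.5463 0.1274 0.0804] [-0.04  1.45  7.2 ] 60.82046441393315
0.085 0.5306227669912618 0.3030007933679263
0 0.446 0.311
-0.085 0.3613772330087382 0.3189992066320737
shift [0.0004, -0.0018, -0.2793] turn [0.0025, -0.0016, -0.0003]  dist mm 140
shift [0.3451, -0.0735, -0.1989] turn [0.0025, -0.0016, -0.0169]  dist mm 203
shift [0.3447, -0.0741, 0.0291] turn [0.0025, -0.0016, -0.0169]  dist mm 177
```

```bash
python3 - <<'E'
from h import *
c,p,d=snap("side","s2")
q=cv2.resize(p[90:330,180:400],None,fx=2.5,fy=2.5); cv2.imwrite("pics/s2c.png",q[:,:,::-1])
snap("wrist","w3")
E
```

```text
(no output)
```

View pics/s2c.png

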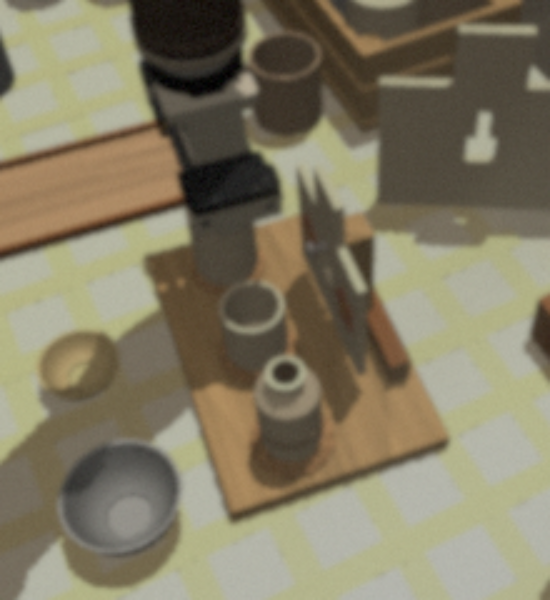

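View pics/w3.png

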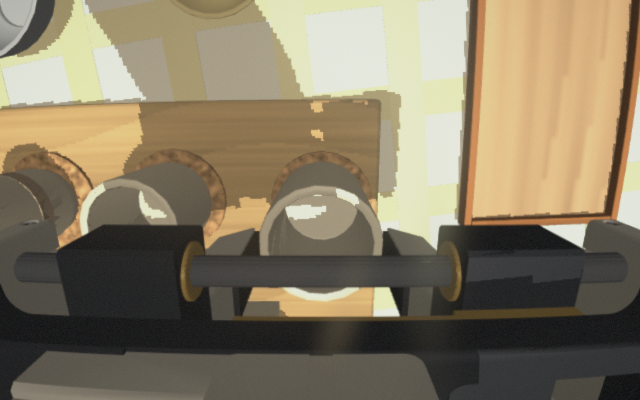

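{"op": "play_rows", "data": {"rows": [[[0, 0, -0.05], [0, 0, 0], -1], [[0, 0, -0.12], [0, 0, 0], -1], [[0.05, -0.01, -0.14], [0, 0, 0], -1], [[0.12, -0.025, -0.14], [0, 0, 0], -1], [[0.19, -0.04, -0.14], [0, 0, 0], -1], [[0.26, -0.055, -0.14], [0, 0, -0.017], -1], [[0.32, -0.068, -0.14], [0, 0, -0.017], -1], [[0.345, -0.074, -0.13], [0, 0, -0.017], -1], [[0.345, -0.074, -0.08], [0, 0, -0.017], -1], [[0.345, -0.074, -0.04], [0, 0, -0.017], -1]]}}

```text
clock: 5.45
position: [0.5295, 0.3016, 0.0981]
ee_rot: [2.334, 2.102, -0.0]
force: [-1.2, -0.2, -1.2]
width: 0.005
```

```bash
python3 - <<'E'
from h import *
o=arm.observe(); print(o["position"].round(4),o["force"].round(2),o["width"]*92)
plan((.5306,.303,.0655),84)
snap("wrist","w4")
E
```

```text
[0.5295 0.3016 0.0981] [-1.17 -0.21 -1.19] 0.4849932001780402
shift [0.003, 0.0019, 0.0652] turn [0.0004, 0.0007, 0.0]  dist mm 33
```

View pics/w4.png

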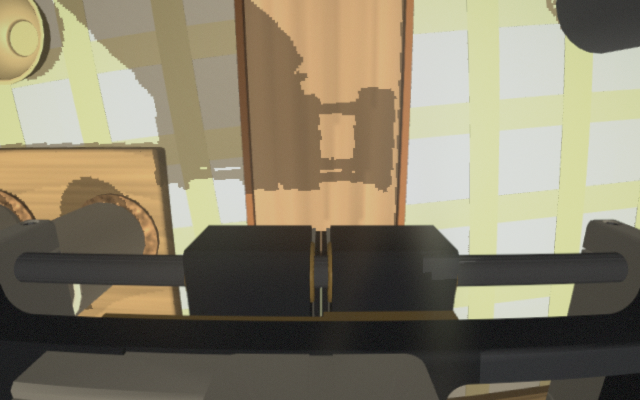

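```bash
python3 - <<'E'
from h import *
c,p,d=snap("side","s3"); W=cloud(c,d)
print("tum",rim(W,(.544,.126),.106,.06))
q=cv2.resize(p[90:330,180:400],None,fx=2.5,fy=2.5); cv2.imwrite("pics/s3c.png",q[:,:,::-1])
c,p,d=snap("scene","c3")
q=cv2.resize(p[140:290,230:480],None,fx=3,fy=3); cv2.imwrite("pics/c3c.png",q[:,:,::-1])
E
```

```text
tum (161, array([0.5425, 0.1237]), 0.0321, array([0.5419, 0.1227]), np.float64(0.0284), np.float64(0.1048))
```

View pics/s3c.png

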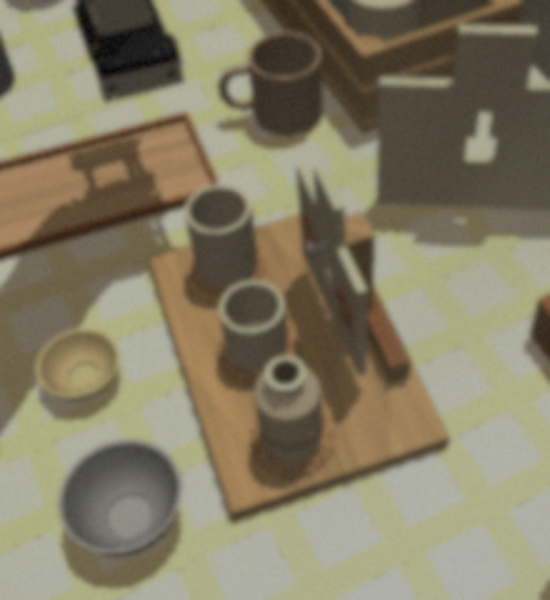

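View pics/c3c.png

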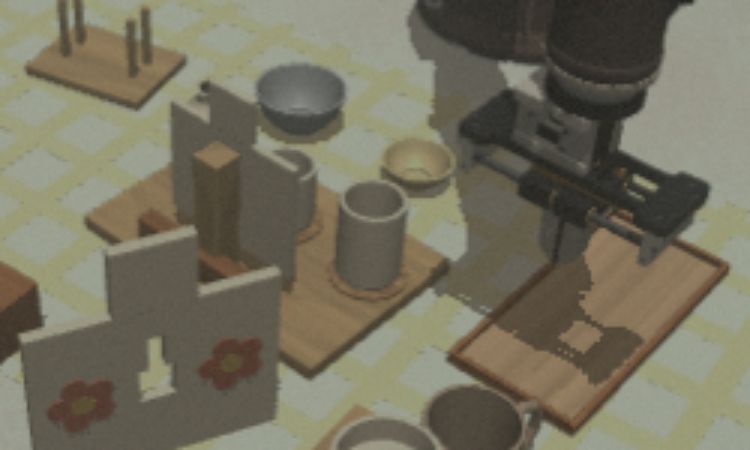

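```bash
python3 - <<'E'
from h import *
plan((.5445,.125,.2),83); plan((.5445,.125,.064),83)
E
```

```text
shift [-0.3462, 0.0677, -0.2035] turn [-0.002, 0.0025, 0.0157]  dist mm 204
shift [-0.3454, 0.0683, 0.0685] turn [-0.002, 0.0025, 0.0157]  dist mm 179
```

{"op": "play_rows", "data": {"rows": [[[0, 0, -0.1], [0, 0, 0], 0.7], [[-0.04, 0.01, -0.18], [0, 0, 0], 0.7], [[-0.13, 0.025, -0.2], [0, 0, 0], 0.7], [[-0.22, 0.04, -0.2], [0, 0, 0], 0.7], [[-0.3, 0.058, -0.2], [0, 0, 0.016], 0.7], [[-0.346, 0.068, -0.2], [0, 0, 0.016], 0.7], [[-0.346, 0.068, -0.2], [0, 0, 0.016], 0.7], [[-0.346, 0.068, -0.2], [0, 0, 0.016], 0.7]], "newtons": 45}}

```text
clock: 6.4
position: [0.5456, 0.126, 0.2003]
ee_rot: [2.354, 2.08, 0.003]
force: [-0.8, -0.1, -0.0]
width: 0.65
```

```bash
python3 - <<'E'
from h import *
o=arm.observe(); print(o["position"].round(4),o["force"].round(2),o["width"]*92)
c,p,d=snap("wrist","w5"); W=cloud(c,d); print(rim(W,(.5445,.125),.106,.05))
plan((.5445,.125,.064),83)
E
```

```text
[0.5456 0.126  0.2003] [-0.82 -0.14 -0.01] 59.7785510540691
(1281, array([0.5436, 0.1258]), 0.031, array([0.5434, 0.1259]), np.float64(0.0282), np.float64(0.1043))
shift [-0.005, -0.0016, 0.2722] turn [0.0012, -0.001, 0.0007]  dist mm 136
```

View pics/w5.png

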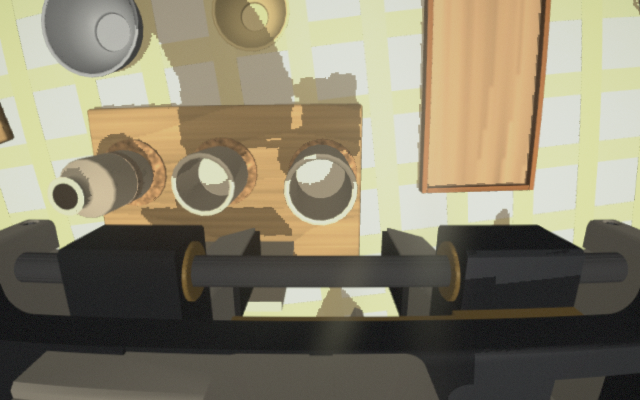

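{"op": "play_rows", "data": {"rows": [[[-0.003, -0.0035, 0], [0, 0, 0], 0.7], [[-0.003, -0.0035, 0.03], [0, 0, 0], 0.7], [[-0.003, -0.0035, 0.1], [0, 0, 0], 0.7], [[-0.003, -0.0035, 0.18], [0, 0, 0], 0.7], [[-0.003, -0.0035, 0.24], [0, 0, 0], 0.7], [[-0.003, -0.0035, 0.265], [0, 0, 0], 0.7], [[-0.003, -0.0035, 0.272], [0, 0, 0], 0.7], [[-0.003, -0.0035, 0.272], [0, 0, 0], 0.7], [[-0.003, -0.0035, 0.272], [0, 0, 0], -1], [[-0.003, -0.0035, 0.272], [0, 0, 0], -1]], "newtons": 40}}

```text
clock: 7.45
position: [0.5442, 0.1257, 0.0645]
ee_rot: [2.351, 2.082, 0.003]
force: [0.0, 0.6, 0.6]
width: 0.723
```

{"op": "play_rows", "data": {"rows": [[[0, 0, 0], [0, 0, 0], -1], [[0, 0, 0], [0, 0, 0], -1], [[0, 0, 0], [0, 0, 0], -1], [[0, 0, 0], [0, 0, 0], -1], [[0, 0, 0], [0, 0, 0], -1], [[0, 0, -0.02], [0, 0, 0], -1], [[0, 0, -0.04], [0, 0, 0], -1], [[0, 0, -0.04], [0, 0, 0], -1]]}}

```text
clock: 8.25
position: [0.5442, 0.1255, 0.0847]
ee_rot: [2.352, 2.082, 0.003]
force: [-0.6, -0.1, -2.8]
width: 0.668
```

```bash
python3 - <<'E'
from h import *
o=arm.observe(); print(o["position"].round(4),o["force"].round(2),o["width"]*92)
c,p,d=snap("side","s4"); W=cloud(c,d)
q=cv2.resize(p[90:330,180:400],None,fx=2.5,fy=2.5); cv2.imwrite("pics/s4c.png",q[:,:,::-1])
plan((.5306,.303,.0655),84)
E
```

```text
[0.5442 0.1255 0.0847] [-0.64 -0.12 -2.84] 61.48421595239548
shift [0.3494, -0.0694, 0.037] turn [0.0014, -0.0005, -0.0162]  dist mm 179
```

View pics/s4c.png

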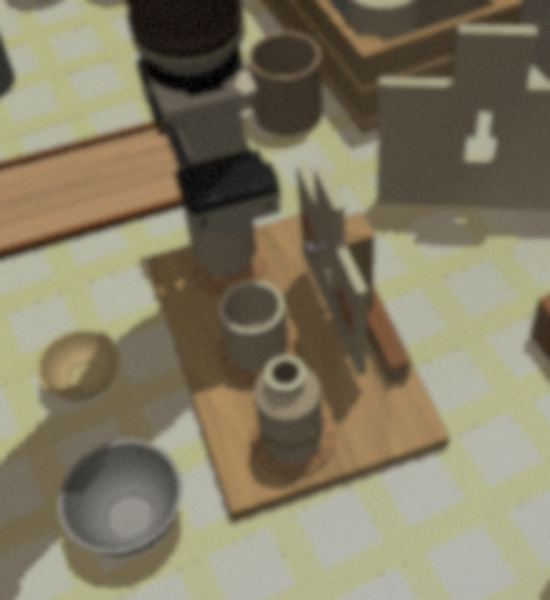

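{"op": "play_rows", "data": {"rows": [[[0, 0, -0.03], [0, 0, 0], -1], [[0.02, 0, -0.07], [0, 0, 0], -1], [[0.07, -0.015, -0.08], [0, 0, 0], -1], [[0.13, -0.027, -0.08], [0, 0, 0], -1], [[0.19, -0.04, -0.08], [0, 0, -0.017], -1], [[0.25, -0.052, -0.08], [0, 0, -0.017], -1], [[0.31, -0.063, -0.08], [0, 0, -0.017], -1], [[0.345, -0.069, -0.07], [0, 0, -0.017], -1], [[0.349, -0.069, -0.03], [0, 0, -0.017], -1], [[0.349, -0.069, 0.01], [0, 0, -0.017], -1]]}}

```text
clock: 9.3
position: [0.5301, 0.3033, 0.0771]
ee_rot: [2.332, 2.104, 0.001]
force: [0.7, -0.3, -3.2]
width: 0.672
```

```bash
python3 - <<'E'
from h import *
o=arm.observe(); print(o["position"].round(4),o["force"].round(2),o["width"]*92)
plan((.5306,.303,.0495),84)
E
```

```text
[0.5301 0.3033 0.0771] [ 0.74 -0.32 -3.23] 61.79827171109304
shift [-0.0005, 0.0009, 0.0553] turn [0.0004, -0.0001, 0.002]  dist mm 28
```

{"op": "play_rows", "data": {"rows": [[[0, 0.001, 0.025], [0, 0, 0], -1], [[0, 0.001, 0.045], [0, 0, 0], -1], [[0, 0.001, 0.054], [0, 0, 0], -1], [[0, 0.001, 0.056], [0, 0, 0], -1], [[0, 0.001, 0.056], [0, 0, 0], -1]]}}

```text
clock: 9.8
position: [0.531, 0.3028, 0.0505]
ee_rot: [2.334, 2.103, 0.001]
force: [-0.7, 0.3, -3.2]
width: 0.671
```

Still hanging (−3.2 N), about 1 mm above the floor; lower a little, then release.

{"op": "play_rows", "data": {"rows": [[[0, 0, 0.003], [0, 0, 0], -1], [[0, 0, 0.004], [0, 0, 0], -1], [[0, 0, 0.004], [0, 0, 0], 0.6], [[0, 0, 0.004], [0, 0, 0], 0.6], [[0, 0, 0.004], [0, 0, 0], 0.6], [[0, 0, 0.004], [0, 0, 0], 0.6], [[0, 0, -0.03], [0, 0, 0], 0.6], [[0, 0, -0.1], [0, 0, 0], 0.6], [[0, 0, -0.2], [0, 0, 0], 0.6], [[0, 0, -0.3], [0, 0, 0], 0.6]]}}

```text
clock: 10.8
position: [0.5301, 0.3024, 0.2015]
ee_rot: [-2.333, -2.103, 0.002]
force: [0.9, 1.4, 0.5]
width: 0.799
```

```bash
python3 - <<'E'
from h import *
o=arm.observe(); print(o["position"].round(4),o["force"].round(2),o["width"]*92)
c,p,d=snap("wrist","w6"); W=cloud(c,d); print(rim(W,(.53,.303),.090,.05))
plan((.518,-.0783,.2),83)
E
```

```text
[0.5301 0.3024 0.2015] [0.9  1.39 0.5 ] 73.46893853519639
(1145, array([0.5305, 0.3027]), 0.0312, array([0.5301, 0.3028]), np.float64(0.0282), np.float64(0.0884))
shift [-0.7661, 0.0483, 0.0167] turn [0.0083, -0.0072, 0.0176]  dist mm 384
```

View pics/w6.png

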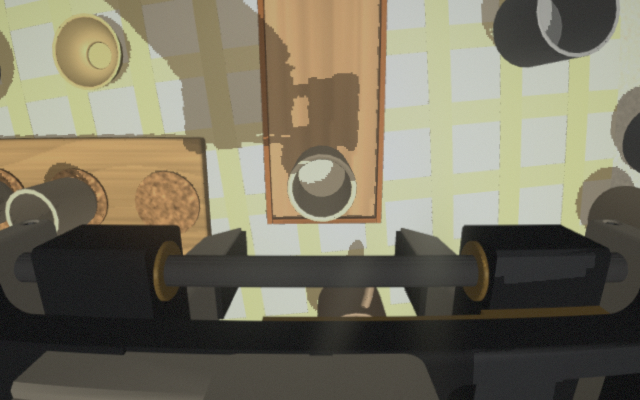

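{"op": "play_rows", "data": {"rows": [[[-0.1, 0.005, 0], [0, 0, 0], 0.5], [[-0.2, 0.012, 0], [0, 0, 0], 0.5], [[-0.3, 0.02, 0], [0, 0, 0.018], 0.5], [[-0.4, 0.026, 0], [0, 0, 0.018], 0.5], [[-0.5, 0.032, 0], [0, 0, 0.018], 0.5], [[-0.6, 0.04, 0], [0, 0, 0.018], 0.5], [[-0.7, 0.045, 0], [0, 0, 0.018], 0.5], [[-0.766, 0.048, 0], [0, 0, 0.018], 0.5], [[-0.766, 0.048, 0], [0, 0, 0.018], 0.5], [[-0.766, 0.048, 0], [0, 0, 0.018], 0.5]]}}

```text
clock: 11.85
position: [0.5148, -0.0813, 0.2001]
ee_rot: [2.355, 2.079, 0.0]
force: [-0.3, 0.6, 0.2]
width: 0.753
```

```bash
python3 - <<'E'
from h import *
o=arm.observe(); print(o["position"].round(4),o["force"].round(2),o["width"]*92)
c,p,d=snap("wrist","w7"); W=cloud(c,d); print(rim(W,(.518,-.078),.127,.03))
plan((.518,-.0783,.077),83)
E
```

```text
[ 0.5148 -0.0813  0.2001] [-0.31  0.61  0.25] 69.23989011891372
(1294, array([ 0.5184, -0.078 ]), 0.0161, array([ 0.5183, -0.078 ]), np.float64(0.0113), np.float64(0.1258))
shift [0.0039, 0.0055, 0.2462] turn [0.0002, -0.0006, -0.0001]  dist mm 123
```

{"op": "play_rows", "data": {"rows": [[[0.0045, 0.006, 0.08], [0, 0, 0], 0.5], [[0.0045, 0.006, 0.16], [0, 0, 0], 0.5], [[0.0045, 0.006, 0.22], [0, 0, 0], 0.5], [[0.0045, 0.006, 0.24], [0, 0, 0], 0.5], [[0.0045, 0.006, 0.246], [0, 0, 0], 0.5], [[0.0045, 0.006, 0.246], [0, 0, 0], 0.5], [[0.0045, 0.006, 0.246], [0, 0, 0], -1], [[0.0045, 0.006, 0.246], [0, 0, 0], -1], [[0.0045, 0.006, 0.246], [0, 0, 0], -1], [[0.0045, 0.006, 0.246], [0, 0, 0], -1]]}}

```text
clock: 12.9
position: [0.5192, -0.0783, 0.0782]
ee_rot: [2.352, 2.081, 0.004]
force: [-1.1, 2.5, 6.7]
width: 0.496
```

{"op": "play_rows", "data": {"rows": [[[0, 0, 0], [0, 0, 0], -1], [[0, 0, 0], [0, 0, 0], -1], [[0, 0, 0], [0, 0, 0], -1], [[0, 0, -0.02], [0, 0, 0], -1], [[0, 0, -0.04], [0, 0, 0], -1], [[0, 0, -0.04], [0, 0, 0], -1]]}}

```text
clock: 13.5
position: [0.5188, -0.0792, 0.0985]
ee_rot: [2.352, 2.08, 0.002]
force: [0.8, -0.6, -3.6]
width: 0.311
```

```bash
python3 - <<'E'
from h import *
o=arm.observe(); print(o["position"].round(4),o["force"].round(2),o["width"]*92)
plan((.517,-.078,.24),83)
plan((.3614,.319,.24),84)
plan((.3614,.319,.062),84)
E
```

```text
[ 0.5188 -0.0792  0.0985] [ 0.77 -0.57 -3.55] 28.607425569579
shift [0.0019, -0.0033, -0.283] turn [0.0019, 0.0002, -0.0007]  dist mm 141
shift [0.7518, -0.4095, -0.2839] turn [0.0019, 0.0002, -0.0173]  dist mm 451
shift [0.7519, -0.4102, 0.0721] turn [0.0019, 0.0002, -0.0173]  dist mm 430
```

```bash
python3 - <<'E'
from h import *
c,p,d=snap("side","s5")
q=cv2.resize(p[130:330,200:360],None,fx=3,fy=3,interpolation=cv2.INTER_CUBIC); cv2.imwrite("pics/s5c.png",q[:,:,::-1])
c,p,d=snap("wrist","w8")
E
```

```text
(no output)
```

View pics/s5c.png

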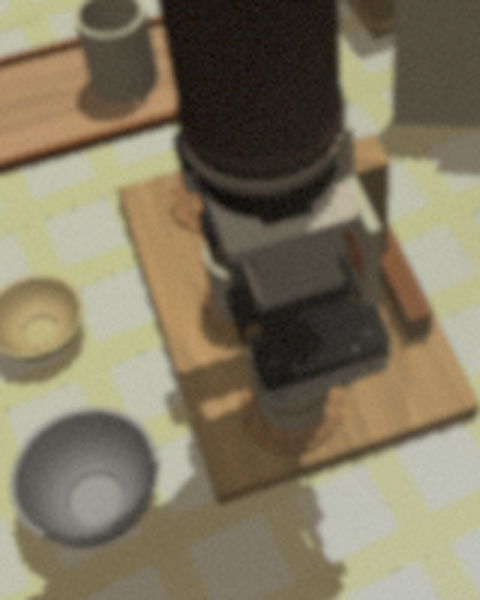

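View pics/w8.png

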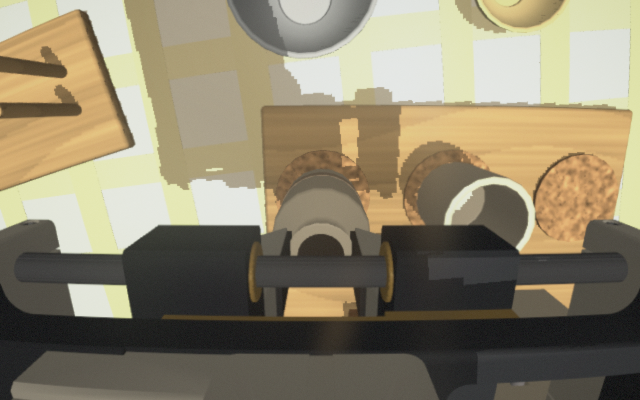

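```bash
python3 - <<'E'
from h import *
c,p,d=snap("scene","c5"); W=cloud(c,d)
q=cv2.resize(p[130:260,230:390],None,fx=4,fy=4,interpolation=cv2.INTER_CUBIC); cv2.imwrite("pics/c5c.png",q[:,:,::-1])
c,p,d=load("s5"); q=cv2.resize(p[230:300,260:340],None,fx=7,fy=7,interpolation=cv2.INTER_CUBIC);cv2.imwrite("pics/s5d.png",np.clip(q[:,:,::-1]*1.6,0,255))
W8=cloud(*[load("w8")[i] for i in (0,2)]); print(rim(W8,(.518,-.079),.146,.03,.02))
W=cloud(c,d)
m=(np.hypot(W[...,0]-.518,W[...,1]+.079)<.032)&(W[...,2]>.02)&(W[...,2]<.08)
v,u=np.where(m); print(u.min(),u.max(),v.min(),v.max(), np.sort(W[m][:,2])[:20].round(3))
E
```

```text
(3306, array([ 0.5083, -0.0781]), 0.0274, array([ 0.511 , -0.0784]), np.float64(0.0151), np.float64(0.1368))
283 311 257 278 [0.02  0.02  0.02  0.02  0.02  0.02  0.02  0.02  0.02  0.02  0.02  0.02
 0.021 0.021 0.021 0.021 0.021 0.021 0.021 0.021][ WARN:0@2.033] global loadsave.cpp:1063 imwrite_ Unsupported depth image for selected encoder is fallbacked to CV_8U.
```

View pics/c5c.png

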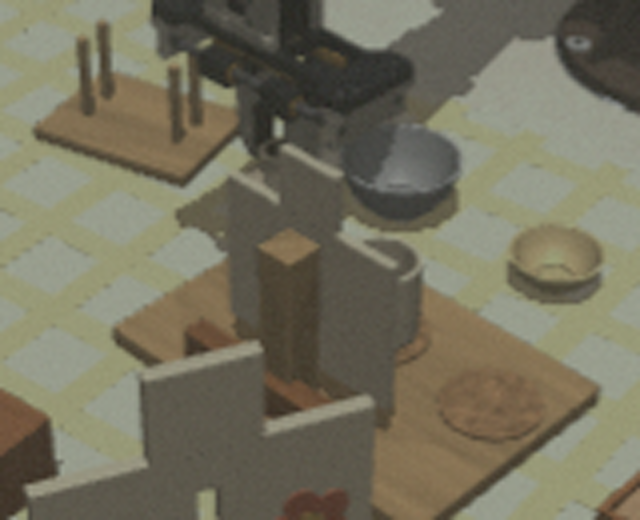

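View pics/s5d.png

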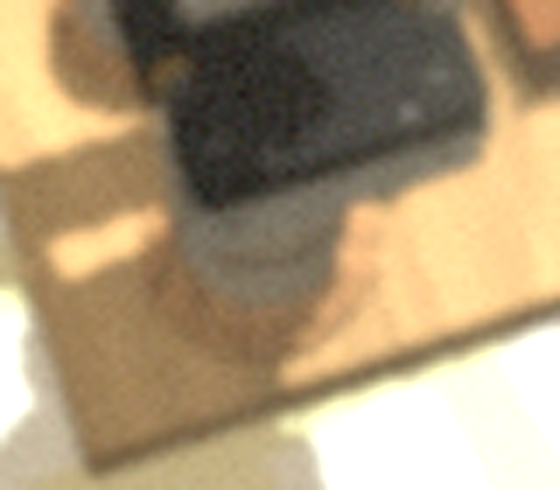

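```bash
python3 - <<'E'
from h import *
for t in("c3","s3"):
    c,p,d=load(t); W=cloud(c,d)
    m=(np.hypot(W[...,0]-.5295,W[...,1]-.3016)<.03)&(W[...,2]>.03)
    print(t,m.sum(),np.sort(W[m][:,2])[:12].round(4))
c,p,d=load("s1"); W=cloud(c,d)
m=(np.hypot(W[...,0]-.5168,W[...,1]+.0802)<.035)&(W[...,2]>.024)
P=W[m]; r=np.hypot(P[:,0]-.5168,P[:,1]+.0802)
for z in np.arange(.025,.13,.005):
    k=abs(P[:,2]-z)<.0025
    if k.any(): print(round(z-.022,3),k.sum(),np.median(r[k]).round(4),r[k].max().round(4))
for t in("w7","w8"):
    c,p,d=load(t); W=cloud(c,d)
    m=(np.hypot(W[...,0]-.5183,W[...,1]+.0785)<.018)
    print(t,np.histogram(W[m][:,2],bins=np.arange(.09,.2,.005)))
E
```

```text
c3 1685 [0.1198 0.123  0.1232 0.1239 0.1259 0.1262 0.1264 0.1264 0.1275 0.1277
 0.1279 0.1281]
s3 33 [0.2051 0.2082 0.2082 0.2082 0.2082 0.2084 0.2084 0.2086 0.2087 0.2088
 0.2103 0.218 ]
0.003 13 0.0252 0.0343
0.008 10 0.0254 0.0261
0.013 24 0.0263 0.0271
0.018 30 0.0265 0.0273
0.023 27 0.0263 0.0271
0.028 20 0.0266 0.0279
0.033 28 0.0268 0.0274
0.038 39 0.0268 0.0281
0.043 30 0.0266 0.0288
0.048 31 0.0266 0.0279
0.053 33 0.0264 0.0282
0.058 31 0.0264 0.0278
0.063 31 0.0263 0.0275
0.068 35 0.0265 0.0278
0.073 34 0.0264 0.0271
0.078 86 0.0256 0.0281
0.083 127 0.022 0.0264
0.088 83 0.0172 0.0207
0.093 38 0.0138 0.0171
0.098 8 0.0131 0.0136
0.103 125 0.012 0.0165
w7 (array([   0,    0,    0,  173,  149,    0,  188, 1106,    0,    0,    0,
          0,    0,    0,    0,    0,    0,    0,    0,    0,    0,    0]), array([0.09 , 0.095, 0.1  , 0.105, 0.11 , 0.115, 0.12 , 0.125, 0.13 ,
       0.135, 0.14 , 0.145, 0.15 , 0.155, 0.16 , 0.165, 0.17 , 0.175,
       0.18 , 0.185, 0.19 , 0.195, 0.2  ]))
w8 (array([   0,    0,    0,    0,  427,  456,   70,  326, 1473,   58,   53,
         53,   41,   60,   79,  457,  121,   97,   82,   36,    6,    0]), array([0.09 , 0.095, 0.1  , 0.105, 0.11 , 0.115, 0.12 , 0.125, 0.13 ,
       0.135, 0.14 , 0.145, 0.15 , 0.155, 0.16 , 0.165, 0.17 , 0.175,
       0.18 , 0.185, 0.19 , 0.195, 0.2  ]))
```

```bash
python3 - <<'E'
from h import *
print(arm.tcp_to_tips,[a for a in dir(arm) if a[0]!="_"])
c,p,d=load("c3")
X=[(.5295,.3016,z) for z in (.09,.1,.11,.12)]
q=proj(c,X); print(q.round(1)); W=cloud(c,d)
for u,v in q: print(W[int(v),int(u)].round(3))
u0,v0=q[0].astype(int)-40
im=cv2.resize(p[v0:v0+60,u0:u0+80],None,fx=8,fy=8,interpolation=cv2.INTER_NEAREST)
for k in q: cv2.circle(im,tuple(int((k[i]-(u0,v0)[i]+.5)*8) for i in(0,1)),4,(255,0,0),-1)
cv2.imwrite("pics/c3t.png",im[:,:,::-1])
E
```

```text
0.008 ['PlanningError', 'observe', 'sign_off', 'tcp_to_tips']
[[415.3 235.6]
 [415.9 232.7]
 [416.5 229.7]
 [417.1 226.7]]
[0.44  0.269 0.009]
[0.428 0.263 0.009]
[0.416 0.26  0.009]
[0.54  0.305 0.131]
```

View pics/c3t.png

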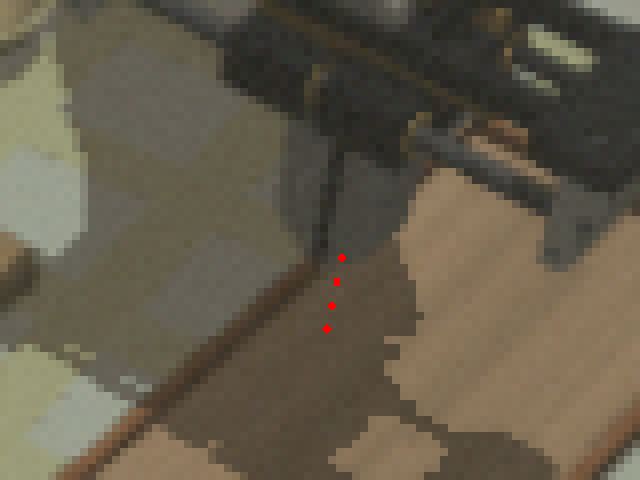

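```bash
python3 - <<'E'
from h import *
def g(t,x,y,zlo):
    c,p,d=load(t); W=cloud(c,d)
    m=(abs(W[...,0]-x)<.02)&(abs(W[...,1]-y)<.08)&(W[...,2]>zlo)
    z=np.sort(W[m][:,2]); print(t,m.sum(),z[:10].round(3),z[len(z)//20].round(3))
g("w5",.5456,.126,.13); g("w6",.5301,.3024,.13); g("w7",.5148,-.0813,.145)
g("w4",.5295,.3016,.03)
c,p,d=load("w4"); W=cloud(c,d)
for v in (230,240,250,280,300): print([W[v,u].round(3).tolist() for u in (300,316,322,340)])
E
```

```text
w5 23957 [0.222 0.222 0.223 0.223 0.223 0.223 0.223 0.223 0.223 0.223] 0.243
w6 23274 [0.223 0.223 0.224 0.224 0.224 0.224 0.224 0.224 0.224 0.224] 0.243
w7 24697 [0.222 0.222 0.223 0.223 0.223 0.223 0.223 0.223 0.223 0.223] 0.243
w4 14913 [0.12  0.12  0.12  0.12  0.121 0.121 0.121 0.121 0.121 0.121] 0.187
[[0.494, 0.3, 0.196], [0.561, 0.294, 0.005], [0.562, 0.299, 0.004], [0.495, 0.31, 0.196]]
[[0.494, 0.3, 0.201], [0.521, 0.3, 0.133], [0.521, 0.303, 0.133], [0.494, 0.31, 0.204]]
[[0.494, 0.301, 0.208], [0.521, 0.301, 0.145], [0.521, 0.303, 0.145], [0.495, 0.31, 0.209]]
[[0.5, 0.3, 0.211], [0.504, 0.303, 0.205], [0.504, 0.305, 0.204], [0.501, 0.309, 0.21]]
[[0.505, 0.3, 0.21], [0.532, 0.3, 0.167], [0.532, 0.302, 0.167], [0.505, 0.309, 0.212]]
```

```bash
python3 - <<'E'
from h import *
# c3: TCP z ~.099, jaws along ~y, gripper shut
for t in("c3","s3"):
    c,p,d=load(t); W=cloud(c,d)
    for lo,hi in((.0,.02),(.03,.05),(.05,.07),(.07,.1)):
        m=(abs(W[...,0]-.5295)<.045)&(abs(W[...,1]-.3016)<hi)&(abs(W[...,1]-.3016)>lo)&(W[...,2]>.1)&(W[...,2]<.4)
        z=np.sort(W[m][:,2]); print(t,lo,m.sum(),z[:8].round(3) if len(z) else "")
E
```

```text
c3 0.0 1671 [0.12  0.123 0.123 0.124 0.126 0.126 0.126 0.126]
c3 0.03 914 [0.19  0.193 0.195 0.196 0.197 0.198 0.198 0.198]
c3 0.05 303 [0.198 0.199 0.2   0.2   0.2   0.2   0.2   0.201]
c3 0.07 639 [0.186 0.186 0.186 0.187 0.187 0.187 0.187 0.188]
s3 0.0 398 [0.199 0.201 0.202 0.205 0.205 0.206 0.207 0.207]
s3 0.03 1851 [0.202 0.202 0.202 0.202 0.202 0.202 0.203 0.203]
s3 0.05 556 [0.201 0.201 0.202 0.202 0.202 0.202 0.202 0.204]
s3 0.07 711 [0.185 0.185 0.185 0.185 0.185 0.185 0.185 0.186]
```

{"op": "play_rows", "data": {"rows": [[[0, 0, 0.006], [0, 0, 0], -1], [[0, 0, 0.01], [0, 0, 0], -1], [[0, 0, 0.012], [0, 0, 0], -1], [[0, 0, 0.012], [0, 0, 0], -1]]}}

```text
clock: 14.05
position: [0.5198, -0.0787, 0.0927]
ee_rot: [2.351, 2.08, 0.004]
force: [-3.8, 1.7, 18.3]
width: 0.311
```

{"op": "play_rows", "data": {"rows": [[[0, 0, -0.003], [0, 0, 0], -1], [[0, 0, -0.003], [0, 0, 0], 0.5], [[0, 0, -0.003], [0, 0, 0], 0.5], [[0, 0, -0.003], [0, 0, 0], 0.5], [[0, 0, -0.003], [0, 0, 0], 0.5], [[0, 0, -0.003], [0, 0, 0], 0.5], [[0, 0, -0.003], [0, 0, 0], 0.5], [[0, 0, -0.05], [0, 0, 0], 0.5], [[0, 0, -0.1], [0, 0, 0], 0.5], [[0, 0, -0.1], [0, 0, 0], 0.5]]}}

```text
clock: 15.05
position: [0.5202, -0.079, 0.1439]
ee_rot: [2.351, 2.079, 0.006]
force: [1.0, 0.6, 0.5]
width: 0.752
```

```bash
python3 - <<'E'
from h import *
o=arm.observe(); print(o["position"].round(4),o["force"].round(2),o["width"]*92)
c,p,d=snap("wrist","w9"); W=cloud(c,d); print(rim(W,(.518,-.078),.127,.04))
c,p,d=snap("side","s6"); W=cloud(c,d); print(rim(W,(.518,-.078),.127,.04))
plan((.518,-.0783,.046),83)
E
```

```text
[ 0.5202 -0.079   0.1439] [0.98 0.62 0.47] 69.15865349755117
(2058, array([ 0.5189, -0.0781]), 0.0163, array([ 0.5186, -0.0781]), np.float64(0.0113), np.float64(0.1258))
None
shift [0.0012, -0.0013, 0.1907] turn [0.0012, 0.0, -0.0005]  dist mm 95
```

View pics/w9.png

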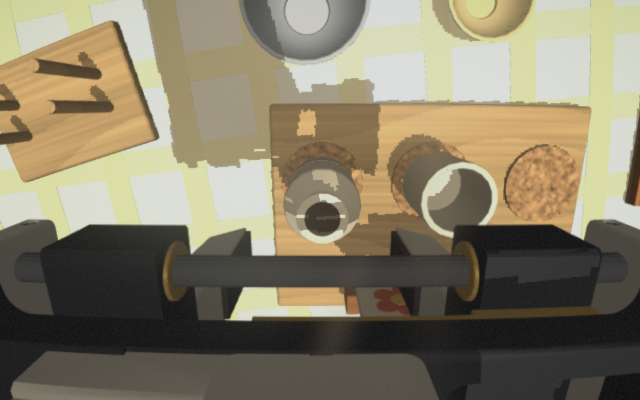

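{"op": "play_rows", "data": {"rows": [[[0.002, 0, 0.06], [0, 0, 0], 0.5], [[0.002, 0, 0.12], [0, 0, 0], 0.5], [[0.002, 0, 0.165], [0, 0, 0], 0.5], [[0.002, 0, 0.185], [0, 0, 0], 0.5], [[0.002, 0, 0.19], [0, 0, 0], 0.5], [[0.002, 0, 0.19], [0, 0, 0], 0.5], [[0.002, 0, 0.19], [0, 0, 0], -1], [[0.002, 0, 0.19], [0, 0, 0], -1], [[0.002, 0, 0.19], [0, 0, 0], -1], [[0.002, 0, 0.19], [0, 0, 0], -1]], "newtons": 30}}

```text
clock: 16.15
position: [0.5189, -0.078, 0.0469]
ee_rot: [2.352, 2.08, 0.002]
force: [-0.6, 0.3, 6.1]
width: 0.579
```

{"op": "play_rows", "data": {"rows": [[[0, 0, 0], [0, 0, 0], -1], [[0, 0, 0], [0, 0, 0], -1], [[0, 0, -0.02], [0, 0, 0], -1], [[0, 0, -0.04], [0, 0, 0], -1], [[0, 0, -0.04], [0, 0, 0], -1]]}}

```text
clock: 16.65
position: [0.5192, -0.078, 0.0676]
ee_rot: [2.352, 2.08, 0.003]
force: [-0.0, 0.3, -3.6]
width: 0.578
```

```bash
python3 - <<'E'
from h import *
o=arm.observe(); print(o["position"].round(4),o["force"].round(2),o["width"]*92)
plan((.3614,.319,.19),84)
plan((.3614,.319,.031),84)
E
```

```text
[ 0.5192 -0.078   0.0676] [-0.01  0.35 -3.55] 53.2014641862068
shift [0.7494, -0.4098, -0.2456] turn [0.0023, -0.0001, -0.0171]  dist mm 444
shift [0.7494, -0.4105, 0.0724] turn [0.0023, -0.0001, -0.0171]  dist mm 429
```

{"op": "play_rows", "data": {"rows": [[[0, 0, -0.05], [0, 0, 0], -1], [[0, -0.02, -0.12], [0, 0, 0], -1], [[0.05, -0.06, -0.18], [0, 0, 0], -1], [[0.13, -0.11, -0.2], [0, 0, 0], -1], [[0.22, -0.16, -0.2], [0, 0, 0], -1], [[0.31, -0.21, -0.2], [0, 0, 0], -1], [[0.4, -0.26, -0.2], [0, 0, 0], -1], [[0.49, -0.31, -0.2], [0, 0, -0.017], -1], [[0.58, -0.36, -0.18], [0, 0, -0.017], -1], [[0.66, -0.39, -0.15], [0, 0, -0.017], -1]]}}

```text
clock: 17.65
position: [0.365, 0.2723, 0.1428]
ee_rot: [2.334, 2.102, 0.004]
force: [1.5, 0.2, -3.0]
width: 0.58
```

```bash
python3 - <<'E'
from h import *
o=arm.observe(); print(o["position"].round(4),o["force"].round(2),o["width"]*92)
plan((.3614,.319,.032),84)
E
```

```text
[0.365  0.2723 0.1428] [ 1.46  0.19 -3.02] 53.32664413622352
shift [0.0918, -0.0173, 0.2218] turn [0.0019, -0.0013, -0.0]  dist mm 120
```

{"op": "play_rows", "data": {"rows": [[[0.06, -0.012, 0.05], [0, 0, 0], -1], [[0.09, -0.017, 0.11], [0, 0, 0], -1], [[0.09, -0.017, 0.16], [0, 0, 0], -1], [[0.09, -0.017, 0.18], [0, 0, 0], -1], [[0.09, -0.017, 0.18], [0, 0, 0], -1]]}}

```text
clock: 18.15
position: [0.3615, 0.3148, 0.051]
ee_rot: [2.335, 2.102, -0.005]
force: [0.0, 0.0, -2.3]
width: 0.581
```

```bash
python3 - <<'E'
from h import *
o=arm.observe(); print(o["position"].round(4),o["force"].round(2),o["width"]*92)
plan((.3614,.319,.032),84)
E
```

```text
[0.3615 0.3148 0.051 ] [ 0.02  0.02 -2.34] 53.407523496841726
shift [0.0084, -0.0009, 0.0381] turn [-0.0017, 0.0024, -0.0003]  dist mm 19
```

{"op": "play_rows", "data": {"rows": [[[0.008, 0, 0.02], [0, 0, 0], -1], [[0.008, 0, 0.033], [0, 0, 0], -1], [[0.008, 0, 0.038], [0, 0, 0], -1], [[0.008, 0, 0.039], [0, 0, 0], -1], [[0.008, 0, 0.039], [0, 0, 0], -1]]}}

```text
clock: 18.65
position: [0.3627, 0.32, 0.0328]
ee_rot: [2.335, 2.102, 0.001]
force: [0.0, 0.5, -2.9]
width: 0.576
```

{"op": "play_rows", "data": {"rows": [[[0, 0, 0.003], [0, 0, 0], -1], [[0, 0, 0.004], [0, 0, 0], -1], [[0, 0, 0.004], [0, 0, 0], 0.5], [[0, 0, 0.004], [0, 0, 0], 0.5], [[0, 0, 0.004], [0, 0, 0], 0.5], [[0, 0, 0.004], [0, 0, 0], 0.5], [[0, 0, -0.04], [0, 0, 0], 0.5], [[0, 0, -0.12], [0, 0, 0], 0.5], [[0, 0, -0.2], [0, 0, 0], 0.5], [[0, 0, -0.28], [0, 0, 0], 0.5]]}}

```text
clock: 19.65
position: [0.3622, 0.3198, 0.1741]
ee_rot: [-2.334, -2.102, 0.0]
force: [1.0, 0.4, -1.0]
width: 0.751
```

```bash
python3 - <<'E'
from h import *
o=arm.observe(); print(o["position"].round(4),o["force"].round(2),o["width"]*92)
c,p,d=snap("wrist","w10"); W=cloud(c,d); print(rim(W,(.361,.319),.111,.04))
plan((.53,.022,.15),83)
E
```

```text
[0.3622 0.3198 0.1741] [ 1.02  0.42 -1.  ] 69.07121734227304
(1408, array([0.3626, 0.3197]), 0.0162, array([0.3624, 0.3198]), np.float64(0.0113), np.float64(0.1098))
shift [-0.5637, 0.3918, 0.059] turn [0.005, -0.0061, 0.017]  dist mm 344
```

View pics/w10.png

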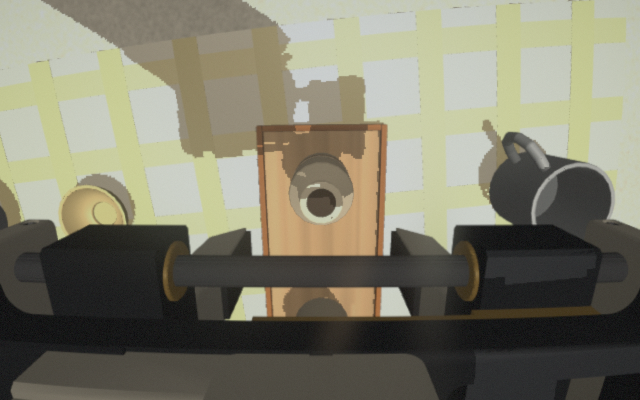

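{"op": "play_rows", "data": {"rows": [[[-0.07, 0.05, 0], [0, 0, 0.017], 0.6], [[-0.15, 0.105, 0], [0, 0, 0.017], 0.6], [[-0.23, 0.16, 0], [0, 0, 0.017], 0.6], [[-0.31, 0.215, 0], [0, 0, 0.017], 0.6], [[-0.39, 0.27, 0], [0, 0, 0.017], 0.6], [[-0.47, 0.325, 0], [0, 0, 0.017], 0.6], [[-0.54, 0.375, 0.03], [0, 0, 0.017], 0.6], [[-0.564, 0.392, 0.059], [0, 0, 0.017], 0.6], [[-0.564, 0.392, 0.059], [0, 0, 0.017], 0.6], [[-0.564, 0.392, 0.059], [0, 0, 0.017], 0.6]]}}

```text
clock: 20.7
position: [0.5273, 0.0202, 0.1427]
ee_rot: [-2.352, -2.081, 0.001]
force: [-0.1, 0.7, -0.2]
width: 0.8
```

```bash
python3 - <<'E'
from h import *
o=arm.observe(); print(o["position"].round(4),o["force"].round(2),o["width"]*92)
c,p,d=snap("wrist","w11"); W=cloud(c,d); r=rim(W,(.53,.022),.088,.05); print(r)
plan((r[1][0],r[1][1],.026),83)
E
```

```text
[0.5273 0.0202 0.1427] [-0.12  0.72 -0.24] 73.57497957959143
(1543, array([0.5297, 0.0218]), 0.029, array([0.5296, 0.0218]), np.float64(0.0262), np.float64(0.0863))
shift [0.0022, 0.0043, 0.2346] turn [-0.0004, -0.0008, 0.0014]  dist mm 117
```

View pics/w11.png

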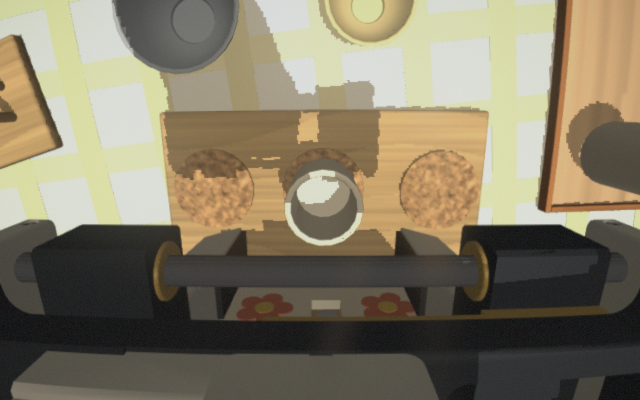

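{"op": "play_rows", "data": {"rows": [[[0.002, 0.004, 0.08], [0, 0, 0], 0.6], [[0.002, 0.004, 0.16], [0, 0, 0], 0.6], [[0.002, 0.004, 0.21], [0, 0, 0], 0.6], [[0.002, 0.004, 0.23], [0, 0, 0], 0.6], [[0.002, 0.004, 0.233], [0, 0, 0], 0.6], [[0.002, 0.004, 0.233], [0, 0, 0], -1], [[0.002, 0.004, 0.233], [0, 0, 0], -1], [[0.002, 0.004, 0.233], [0, 0, 0], -1], [[0.002, 0.004, 0.233], [0, 0, 0], -1], [[0.002, 0.004, 0.233], [0, 0, 0], -1]], "newtons": 25}}

```text
clock: 21.75
position: [0.5313, 0.0203, 0.028]
ee_rot: [2.352, 2.08, 0.004]
force: [-1.0, 0.9, 7.2]
width: 0.633
```

{"op": "play_rows", "data": {"rows": [[[0, 0, 0], [0, 0, 0], -1], [[0, 0, 0], [0, 0, 0], -1], [[0, 0, -0.02], [0, 0, 0], -1], [[0, 0, -0.06], [0, 0, 0], -1], [[0, 0, -0.1], [0, 0, 0], -1]]}}

```text
clock: 22.25
position: [0.5296, 0.0195, 0.0776]
ee_rot: [-2.353, -2.081, 0.001]
force: [0.8, 0.3, -1.6]
width: 0.634
```

```bash
python3 - <<'E'
from h import *
o=arm.observe(); print(o["position"].round(4),o["force"].round(2),o["width"]*92)
plan((.446,.311,.12),84)
plan((.446,.311,.012),84)
E
```

```text
[0.5296 0.0195 0.0776] [ 0.85  0.35 -1.56] 58.33758239525284
shift [0.558, -0.2375, -0.0847] turn [-0.0007, 0.0003, -0.0173]  dist mm 306
shift [0.5581, -0.2373, 0.1313] turn [-0.0007, 0.0003, -0.0173]  dist mm 310
```

{"op": "play_rows", "data": {"rows": [[[0.03, -0.03, -0.06], [0, 0, 0], -1], [[0.08, -0.08, -0.11], [0, 0, 0], -1], [[0.15, -0.13, -0.14], [0, 0, 0], -1], [[0.23, -0.18, -0.14], [0, 0, 0], -1], [[0.31, -0.22, -0.14], [0, 0, -0.017], -1], [[0.39, -0.237, -0.14], [0, 0, -0.017], -1], [[0.47, -0.237, -0.14], [0, 0, -0.017], -1], [[0.53, -0.237, -0.12], [0, 0, -0.017], -1], [[0.558, -0.237, -0.08], [0, 0, -0.017], -1], [[0.558, -0.237, -0.02], [0, 0, -0.017], -1]]}}

```text
clock: 23.25
position: [0.4473, 0.315, 0.088]
ee_rot: [-2.331, -2.105, -0.008]
force: [1.0, -0.4, -1.4]
width: 0.634
```

{"op": "play_rows", "data": {"rows": [[[0, 0, 0.05], [0, 0, 0], -1], [[0, 0, 0.09], [0, 0, 0], -1], [[0, 0, 0.11], [0, 0, 0], -1], [[0, 0, 0.11], [0, 0, 0], -1]]}}

```text
clock: 23.65
position: [0.4461, 0.3104, 0.031]
ee_rot: [2.335, 2.102, -0.003]
force: [-0.2, -0.3, -1.6]
width: 0.63
```

```bash
python3 - <<'E'
from h import *
o=arm.observe(); print(o["position"].round(4),o["force"].round(2),o["width"]*92)
plan((.446,.311,.0125),84)
E
```

```text
[0.4461 0.3104 0.031 ] [-0.21 -0.31 -1.56] 58.002298646325755
shift [0.0011, -0.0002, 0.0369] turn [-0.0012, 0.0015, -0.0003]  dist mm 18
```

{"op": "play_rows", "data": {"rows": [[[0, 0, 0.018], [0, 0, 0], -1], [[0, 0, 0.03], [0, 0, 0], -1], [[0, 0, 0.035], [0, 0, 0], -1], [[0, 0, 0.036], [0, 0, 0], -1], [[0, 0, 0.036], [0, 0, 0], -1]]}}

```text
clock: 24.15
position: [0.4467, 0.3113, 0.0138]
ee_rot: [2.335, 2.102, 0.0]
force: [-0.9, 0.6, -1.8]
width: 0.634
```

{"op": "play_rows", "data": {"rows": [[[0, 0, 0.003], [0, 0, 0], -1], [[0, 0, 0.004], [0, 0, 0], -1], [[0, 0, 0.004], [0, 0, 0], 0.5], [[0, 0, 0.004], [0, 0, 0], 0.5], [[0, 0, 0.004], [0, 0, 0], 0.5], [[0, 0, 0.004], [0, 0, 0], 0.5], [[0, 0, -0.06], [0, 0, 0], 0.5], [[0, 0, -0.16], [0, 0, 0], 0.5], [[0, 0, -0.26], [0, 0, 0], 0.5], [[0, 0, -0.36], [0, 0, 0], 0.5]]}}

```text
clock: 25.15
position: [0.4462, 0.311, 0.1955]
ee_rot: [-2.334, -2.102, 0.0]
force: [0.9, -0.4, 0.0]
width: 0.751
```

```bash
python3 - <<'E'
from h import *
o=arm.observe(); print(o["position"].round(4),o["force"].round(2),o["width"]*92,o["joints"].round(2))
c,p,d=snap("wrist","w12"); W=cloud(c,d); print(rim(W,(.446,.311),.072,.05))
snap("side","s12"); snap("scene","c12")
for t in("s12","c12"):
    c,p,d=load(t); W=cloud(c,d); print(t, rim(W,(.446,.311),.072,.04),rim(W,(.361,.319),.111,.03),rim(W,(.53,.303),.090,.042))
plan((.60,.014,.22),-6.8)
E
```

```text
[0.4462 0.311  0.1955] [ 0.95 -0.45  0.04] 69.12046366432583 [-0.45  0.34 -0.33  1.76  0.12  1.07  0.64]
(972, array([0.4452, 0.3112]), 0.0289, array([0.4449, 0.3112]), np.float64(0.0262), np.float64(0.0703))
s12 (132, array([0.4415, 0.3093]), 0.0306, array([0.4418, 0.3088]), np.float64(0.0266), np.float64(0.0712)) (102, array([0.3606, 0.3185]), 0.017, array([0.3604, 0.3186]), np.float64(0.0118), np.float64(0.1119)) (134, array([0.5249, 0.3014]), 0.0336, array([0.5264, 0.3001]), np.float64(0.0284), np.float64(0.089))
c12 (123, array([0.4452, 0.3108]), 0.0303, array([0.4464, 0.3105]), np.float64(0.0263), np.float64(0.0721)) (72, array([0.3614, 0.3207]), 0.0178, array([0.362 , 0.3196]), np.float64(0.0114), np.float64(0.1121)) (141, array([0.5309, 0.2997]), 0.0334, array([0.5316, 0.3019]), np.float64(0.0286), np.float64(0.0899))
shift [-0.5622, 0.3646, -0.0463] turn [0.0003, -0.0076, 1.5131]  dist mm 336
```

View pics/s12.png

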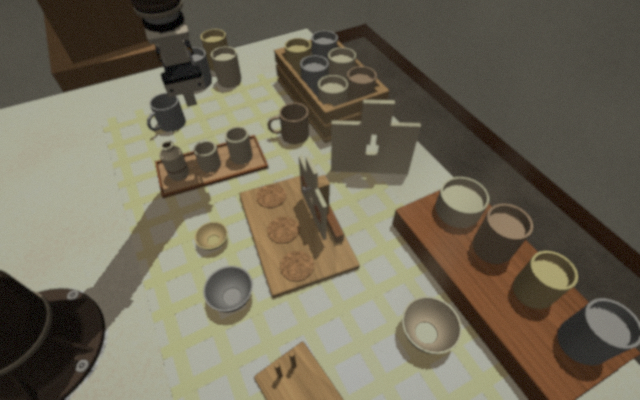

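{"op": "play_rows", "data": {"rows": [[[0, 0, -0.08], [0, 0, 0.1], 0.2], [[-0.08, 0.05, -0.1], [0, 0, 0.2], 0.2], [[-0.16, 0.1, -0.1], [0, 0, 0.3], 0.2], [[-0.24, 0.15, -0.1], [0, 0, 0.4], 0.2], [[-0.32, 0.2, -0.1], [0, 0, 0.5], 0.2], [[-0.4, 0.26, -0.1], [0, 0, 0.6], 0.2], [[-0.48, 0.31, -0.1], [0, 0, 0.7], 0.2], [[-0.562, 0.365, -0.1], [0, 0, 0.8], 0.2], [[-0.562, 0.365, -0.1], [0, 0, 0.9], 0.2], [[-0.562, 0.365, -0.1], [0, 0, 1], 0.2]]}}

```text
clock: 26.3
position: [0.5984, 0.0101, 0.2416]
ee_rot: [3.075, 0.64, -0.005]
force: [0.0, 0.6, 0.2]
width: 0.599
```

{"op": "play_rows", "data": {"rows": [[[0, 0, 0], [0, 0, 0.14], 0.2], [[0, 0, 0], [0, 0, 0.28], 0.2], [[0, 0, 0], [0, 0, 0.42], 0.2], [[0, 0, 0], [0, 0, 0.513], 0.2], [[0, 0, 0], [0, 0, 0.513], 0.2], [[0, 0, 0], [0, 0, 0.513], 0.2]]}}

```text
clock: 26.9
position: [0.5982, 0.0126, 0.2425]
ee_rot: [3.136, -0.181, -0.003]
force: [-0.2, -1.2, 0.7]
width: 0.598
```

```bash
python3 - <<'E'
from h import *
o=arm.observe(); print(o["position"].round(4),o["force"].round(2),o["width"]*92,o["joints"].round(2))
c,p,d=snap("wrist","w13"); W=cloud(c,d)
for z0,z1 in ((.155,.166),(.195,.216)):
        m=(W[...,2]>z0)&(W[...,2]<z1)&(W[...,0]>.57)&(W[...,0]<.65)&(W[...,1]>-.1)&(W[...,1]<.15)
        P=W[m]; 
        if len(P)>10: print(z0,len(P),P[:,2].min(),P[:,2].max(),cv2.minAreaRect((P[:,:2]*1000).astype(np.float32)))
plan((.6045,.0141,.19),-6.8)
E
```

```text
[0.5982 0.0126 0.2425] [-0.21 -1.24  0.73] 55.02921387185774 [-0.2   0.36  0.12  1.59 -0.04  1.2  -0.18]
0.155 816 0.15960661077259253 0.16322137183004395 ((605.9718627929688, 25.213619232177734), (126.13816833496094, 7.657933712005615), 83.49175262451172)
0.195 921 0.19520994749692 0.20876359264867372 ((604.6497192382812, 14.492051124572754), (49.90367126464844, 7.843592643737793), 83.49849700927734)
shift [0.0121, -0.0043, 0.1055] turn [0.0005, 0.0012, 0.0032]  dist mm 53
```

View pics/w13.png

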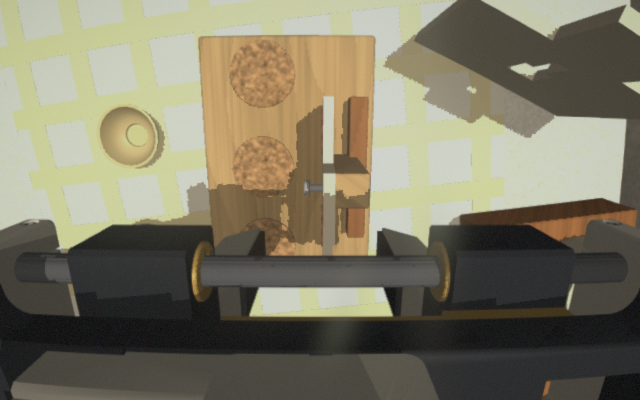

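```bash
python3 - <<'E'
from h import *
c,p,d=load("s12"); q=cv2.resize(p[85:280,235:430],None,fx=3,fy=3,interpolation=cv2.INTER_CUBIC); cv2.imwrite("pics/s12c.png",q[:,:,::-1])
plan((.6046,.0143,.146),-6.6)
E
```

```text
shift [0.0123, -0.0048, 0.1935] turn [0.0005, 0.0012, -0.0002]  dist mm 97
```

View pics/s12c.png

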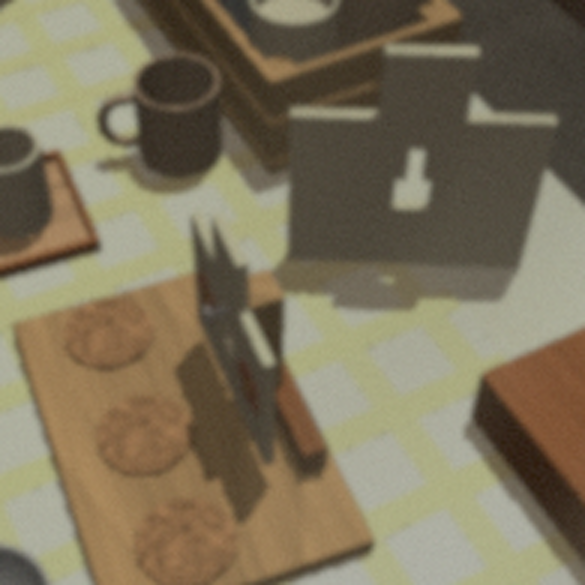

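{"op": "play_rows", "data": {"rows": [[[0.012, -0.005, 0.05], [0, 0, 0], 0.2], [[0.012, -0.005, 0.11], [0, 0, 0], 0.2], [[0.012, -0.005, 0.16], [0, 0, 0], 0.2], [[0.012, -0.005, 0.185], [0, 0, 0], 0.2], [[0.012, -0.005, 0.193], [0, 0, 0], 0.2], [[0.012, -0.005, 0.193], [0, 0, 0], 0.2], [[0.012, -0.005, 0.193], [0, 0, 0], -1], [[0.012, -0.005, 0.193], [0, 0, 0], -1], [[0.012, -0.005, 0.193], [0, 0, 0], -1], [[0.012, -0.005, 0.193], [0, 0, 0], -1]], "newtons": 40}}

```text
clock: 27.95
position: [0.6052, 0.0145, 0.1476]
ee_rot: [-3.136, 0.186, -0.001]
force: [-0.3, -0.0, -0.6]
width: 0.301
```

{"op": "play_rows", "data": {"rows": [[[0, 0, 0], [0, 0, 0], -1], [[0, 0, 0], [0, 0, 0], -1], [[0, 0, 0], [0, 0, 0], -1], [[0, 0, 0], [0, 0, 0], -1], [[0, 0, 0], [0, 0, 0], -1], [[0, 0, 0], [0, 0, 0], -1]]}}

```text
clock: 28.55
position: [0.6045, 0.0145, 0.147]
ee_rot: [-3.136, 0.186, 0.001]
force: [-4.3, -0.0, 3.8]
width: 0.087
```

{"op": "play_rows", "data": {"rows": [[[0, 0, -0.015], [0, 0, 0], -1], [[0, 0, -0.03], [0, 0, 0], -1], [[0, 0, -0.045], [0, 0, 0], -1], [[0, 0, -0.058], [0, 0, 0], -1], [[0, 0, -0.064], [0, 0, 0], -1], [[0, 0, -0.064], [0, 0, 0], -1], [[0, 0, -0.064], [0, 0, 0], -1]]}}

```text
clock: 29.25
position: [0.605, 0.0144, 0.1791]
ee_rot: [-3.136, 0.186, -0.0]
force: [-0.6, 0.7, -3.5]
width: 0.084
```

```bash
python3 - <<'E'
from h import *
o=arm.observe(); print(o["position"].round(4),o["force"].round(2),o["width"]*92)
c,p,d=snap("side","s14"); q=cv2.resize(p[120:280,235:395],None,fx=3.7,fy=3.7,interpolation=cv2.INTER_CUBIC); cv2.imwrite("pics/s14c.png",q[:,:,::-1])
W=cloud(c,d); m=(W[...,0]>.57)&(W[...,0]<.65)&(W[...,1]>-.1)&(W[...,1]<.1)&(W[...,2]>.15)&(W[...,2]<.26)
c,p,d=snap("wrist","w14"); W=cloud(c,d); m=(W[...,0]>.59)&(W[...,0]<.63)&(W[...,1]>.045)&(W[...,1]<.095)&(W[...,2]>.15)&(W[...,2]<.26); print(np.percentile(W[m][:,2],[50,90,99]).round(4),W[m][:,0].mean())
E
```

```text
[0.605  0.0144 0.1791] [-0.58  0.71 -3.49] 7.688564579150061
[0.1933 0.1941 0.1949] 0.6118462545710174
```

View pics/s14c.png

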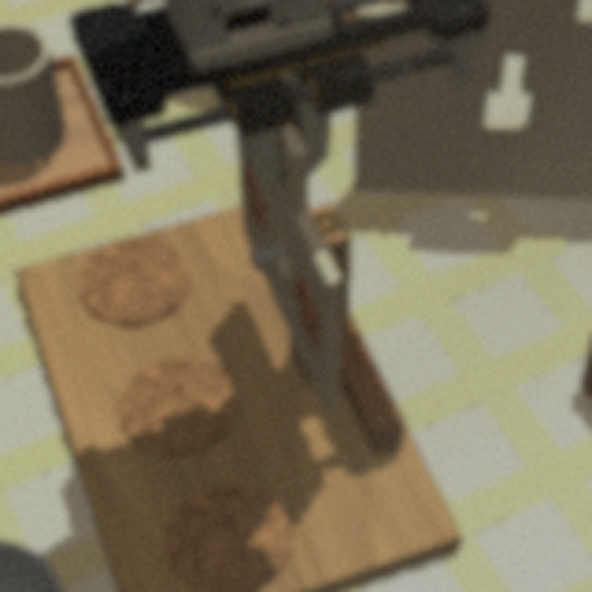

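View pics/w14.png

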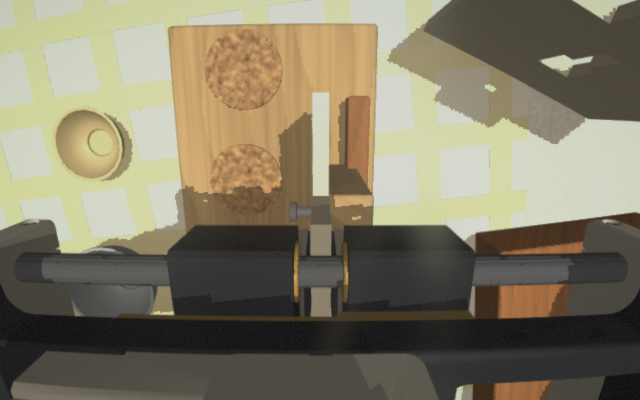

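{"op": "play_rows", "data": {"rows": [[[-0.015, 0, 0], [0, 0, 0], -1], [[-0.03, 0, 0], [0, 0, 0], -1], [[-0.045, 0, 0], [0, 0, 0], -1], [[-0.045, 0, 0], [0, 0, 0], -1]]}}

```text
clock: 29.75
position: [0.5813, 0.0173, 0.1791]
ee_rot: [-3.136, 0.185, 0.001]
force: [0.3, 0.3, -2.8]
width: 0.083
```

{"op": "play_rows", "data": {"rows": [[[-0.02, 0, 0], [0, 0, 0], -1], [[-0.04, 0, 0], [0, 0, 0], -1], [[-0.06, 0, 0], [0, 0, 0], -1], [[-0.08, 0, 0], [0, 0, 0], -1], [[-0.08, 0, 0], [0, 0, 0], -1]]}}

```text
clock: 30.25
position: [0.5413, 0.0221, 0.1792]
ee_rot: [-3.136, 0.185, 0.001]
force: [0.1, -0.4, -3.9]
width: 0.083
```

```bash
python3 - <<'E'
from h import *
o=arm.observe(); print(o["position"].round(4),o["force"].round(2),o["width"]*92)
c,p,d=snap("side","s15"); q=cv2.resize(p[120:280,235:395],None,fx=3.7,fy=3.7,interpolation=cv2.INTER_CUBIC); cv2.imwrite("pics/s15c.png",q[:,:,::-1])
plan((.5,-.05,.25),-6.6)
plan((.417,-.308,.25),8.7)
E
```

```text
[0.5413 0.0221 0.1792] [ 0.09 -0.43 -3.86] 7.624073004757038
shift [-0.0671, 0.1529, -0.1414] turn [-0.0002, -0.0002, -0.0027]  dist mm 109
shift [-0.1712, 0.6848, -0.1415] turn [-0.0001, -0.0002, -0.2577]  dist mm 360
```

View pics/s15c.png

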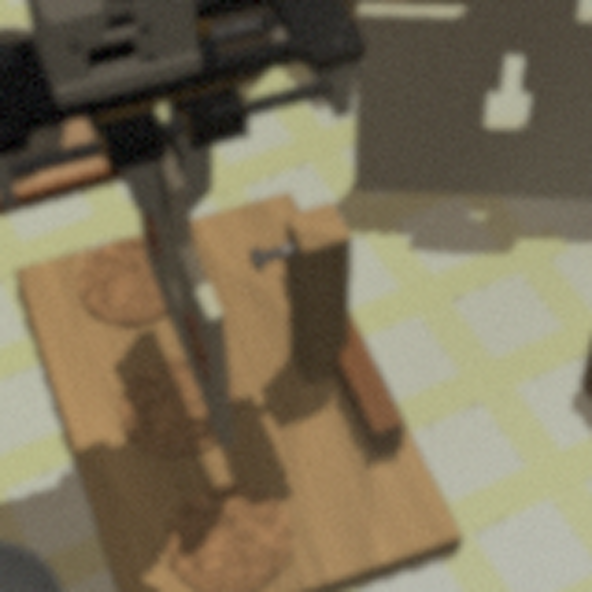

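{"op": "play_rows", "data": {"rows": [[[0, 0, -0.05], [0, 0, 0], -1], [[0, 0.02, -0.11], [0, 0, 0], -1], [[-0.02, 0.07, -0.15], [0, 0, 0], -1], [[-0.04, 0.15, -0.16], [0, 0, -0.05], -1], [[-0.06, 0.24, -0.16], [0, 0, -0.1], -1], [[-0.09, 0.33, -0.16], [0, 0, -0.15], -1], [[-0.11, 0.42, -0.16], [0, 0, -0.2], -1], [[-0.135, 0.52, -0.16], [0, 0, -0.258], -1], [[-0.155, 0.61, -0.15], [0, 0, -0.258], -1], [[-0.171, 0.685, -0.14], [0, 0, -0.258], -1]]}}

```text
clock: 31.3
position: [0.4163, -0.3115, 0.2495]
ee_rot: [3.131, 0.235, 0.002]
force: [0.5, 0.1, -2.8]
width: 0.083
```

{"op": "play_rows", "data": {"rows": [[[0, 0, 0], [0, 0, 0], -1], [[0, 0, 0], [0, 0, 0], -1], [[0, 0, 0], [0, 0, 0], -1]]}}

```text
clock: 31.6
position: [0.4183, -0.3072, 0.2491]
ee_rot: [-3.132, -0.24, -0.001]
force: [1.2, 0.8, -4.5]
width: 0.085
```

```bash
python3 - <<'E'
from h import *
o=arm.observe(); print(o["position"].round(4),o["force"].round(2),o["width"]*92, Ro.from_rotvec(o["ee_rot"]).as_matrix()[:,0].round(4))
c,p,d=snap("wrist","w16"); W=cloud(c,d)
m=(W[...,0]>.3)&(W[...,0]<.55)&(W[...,1]>-.42)&(W[...,1]<-.15)&(W[...,2]>.07)&(W[...,2]<.095)
n,lab,st,ce=cv2.connectedComponentsWithStats(m.astype(np.uint8))
for i in range(1,n):
    if st[i,4]>8: print(st[i],W[lab==i].mean(0).round(4),W[lab==i][:,2].max().round(4))
plan((.4171,-.3075,.118),8.7)
E
```

```text
[ 0.4183 -0.3072  0.2491] [ 1.24  0.77 -4.55] 7.823461101189799 [9.883e-01 1.526e-01 5.000e-04]
[299 128  11  11  86] [ 0.396  -0.2653  0.0863] 0.0892
[329 128  11  11  84] [ 0.4251 -0.2609  0.0865] 0.0896
[300 212  10  13 102] [ 0.4092 -0.353   0.084 ] 0.0908
[331 212   7  13  78] [ 0.4394 -0.3485  0.0846] 0.0895
shift [-0.003, 0.0007, 0.2623] turn [-0.0003, -0.0005, 0.002]  dist mm 131
```

View pics/w16.png

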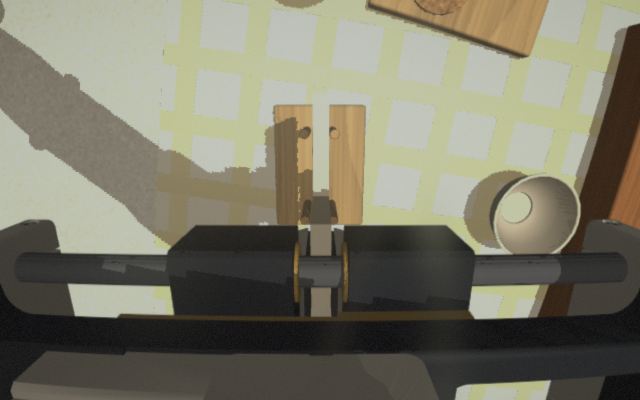

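{"op": "play_rows", "data": {"rows": [[[-0.002, 0, 0.03], [0, 0, 0], -1], [[-0.002, 0, 0.07], [0, 0, 0], -1], [[-0.002, 0, 0.1], [0, 0, 0], -1], [[-0.002, 0, 0.13], [0, 0, 0], -1], [[-0.002, 0, 0.16], [0, 0, 0], -1], [[-0.002, 0, 0.19], [0, 0, 0], -1], [[-0.002, 0, 0.21], [0, 0, 0], -1], [[-0.002, 0, 0.23], [0, 0, 0], -1], [[-0.002, 0, 0.245], [0, 0, 0], -1], [[-0.002, 0, 0.245], [0, 0, 0], -1]]}}

```text
clock: 32.65
position: [0.4163, -0.3078, 0.1258]
ee_rot: [-3.132, -0.239, 0.002]
force: [-0.6, -0.0, -2.6]
width: 0.083
```

{"op": "play_rows", "data": {"rows": [[[0.001, 0, 0.006], [0, 0, 0], -1], [[0.001, 0, 0.011], [0, 0, 0], -1], [[0.001, 0, 0.014], [0, 0, 0], -1], [[0.001, 0, 0.015], [0, 0, 0], -1], [[0.001, 0, 0.015], [0, 0, 0], -1]]}}

```text
clock: 33.15
position: [0.4171, -0.3083, 0.1191]
ee_rot: [3.133, 0.238, 0.0]
force: [0.7, 0.3, -3.9]
width: 0.086
```

{"op": "play_rows", "data": {"rows": [[[0, 0, 0.002], [0, 0, 0], -1], [[0, 0, 0.004], [0, 0, 0], -1], [[0, 0, 0.004], [0, 0, 0], -1]]}}

```text
clock: 33.45
position: [0.4174, -0.3091, 0.1182]
ee_rot: [3.132, 0.237, 0.002]
force: [-1.9, 0.6, 7.7]
width: 0.085
```

{"op": "play_rows", "data": {"rows": [[[0, 0, -0.001], [0, 0, 0], -0.5], [[0, 0, -0.001], [0, 0, 0], -0.5], [[0, 0, -0.001], [0, 0, 0], -0.5], [[0, 0, -0.001], [0, 0, 0], -0.5], [[0, 0, -0.001], [0, 0, 0], -0.5], [[0, 0, -0.03], [0, 0, 0], -0.5], [[0, 0, -0.1], [0, 0, 0], -0.5], [[0, 0, -0.2], [0, 0, 0], 0.3], [[0, 0, -0.25], [0, 0, 0], 0.3], [[0, 0, -0.25], [0, 0, 0], 0.3]]}}

```text
clock: 34.45
position: [0.4189, -0.3096, 0.2459]
ee_rot: [3.129, 0.238, 0.009]
force: [0.5, 0.8, -0.1]
width: 0.461
```

```bash
python3 - <<'E'
from h import *
o=arm.observe(); print(o["position"].round(4),o["force"].round(2),o["width"]*92, o["joints"].round(2))
c,p,d=snap("wrist","w17"); W=cloud(c,d)
c,p,d=snap("scene","c17"); q=cv2.resize(p[100:220,200:360],None,fx=4,fy=4,interpolation=cv2.INTER_CUBIC); cv2.imwrite("pics/c17c.png",q[:,:,::-1])
W=cloud(c,d)
for nm in("w17","c17"):
    c,p,d=load(nm); W=cloud(c,d)
    for z0,z1 in((.12,.14),(.165,.19)):
        m=(W[...,0]>.36)&(W[...,0]<.48)&(W[...,1]>-.42)&(W[...,1]<-.2)&(W[...,2]>z0)&(W[...,2]<z1)
        P=W[m]
        if len(P)>20: print(nm,z0,len(P),P[:,2].max().round(4),cv2.minAreaRect((P[:,:2]*1000).astype(np.float32)))
E
```

```text
[ 0.4189 -0.3096  0.2459] [ 0.46  0.76 -0.08] 42.37524504875214 [ 0.3   0.22  0.29  1.78 -0.07  1.14  0.76]
w17 0.12 764 0.139 ((417.0729064941406, -304.7045593261719), (7.43546199798584, 139.18345642089844), 8.586688995361328)
w17 0.165 734 0.18 ((417.8486022949219, -309.1668701171875), (7.7340593338012695, 49.7730598449707), 8.65113639831543)
c17 0.12 224 0.1399 ((415.6752014160156, -308.5362548828125), (18.327545166015625, 152.2057342529297), 8.844700813293457)
c17 0.165 80 0.1843 ((415.92254638671875, -306.9010925292969), (15.171416282653809, 52.74169921875), 1.4916990995407104)
```

View pics/c17c.png

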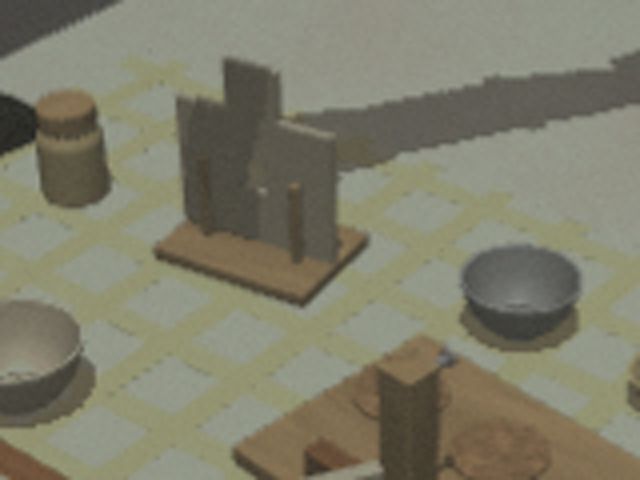

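View pics/w17.png

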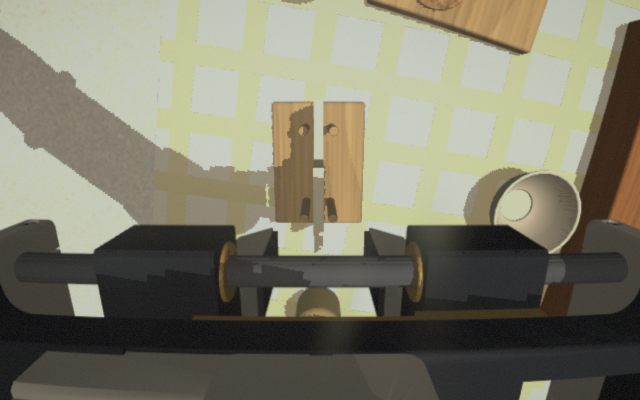

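```bash
python3 - <<'E'
from h import *
G={"0":(.5440,.126),"1":(.530,.022),"2":(.518,-.08)}
for t,ks in (("w13","01"),("w14","0"),("w11","02"),("w9","0"),("w6","0")):
    c,p,d=load(t); W=cloud(c,d); hsv=cv2.cvtColor(p,cv2.COLOR_RGB2HSV).astype(int)
    v,u=np.mgrid[0:400,0:640]
    X=onz(c,np.c_[u.ravel(),v.ravel()],.022).reshape(400,640,3)
    for k in ks:
        r=np.hypot(X[...,0]-G[k][0],X[...,1]-G[k][1])
        m=(r<.048)&(abs(W[...,2]-.02)<.006)
        zi=W[m&(r<.03)][:,2].mean(); zo=W[m&(r>.042)][:,2].mean()
        hi=np.median(hsv[m&(r<.03)],0); ho=np.median(hsv[m&(r>.042)],0)
        # depth threshold
        f=cv2.GaussianBlur(W[...,2].astype(np.float32),(3,3),0)
        mk=(m&(W[...,2]>(zi+zo)/2)).astype(np.uint8); mk=cv2.medianBlur(mk,5)
        n,lab,st,ce=cv2.connectedComponentsWithStats(mk)
        i=1+st[1:,4].argmax(); P=X[lab==i][:,:2]
        cc,rr=cv2.minEnclosingCircle((P*1000).astype(np.float32))
        cn=max(cv2.findContours((lab==i).astype(np.uint8),cv2.RETR_EXTERNAL,cv2.CHAIN_APPROX_NONE)[0],key=len).reshape(-1,2)
        Q=X[cn[:,1],cn[:,0]][:,:2]; f2=circ(Q)
        print(t,k,"z",zi.round(4),zo.round(4),hi,ho,"centroid",P.mean(0).round(4),"minenc",np.round(cc,1),round(rr,1),"fit",f2[0].round(4),round(f2[1],4))
E
```

```text
w13 0 z 0.0207 0.0168 [ 16. 123. 174.] [ 18. 116. 189.] centroid [0.5453 0.1276] minenc [545.2 127.2] 37.0 fit [0.5452 0.1272] 0.036
w13 1 z 0.0208 0.0168 [ 16. 125. 174.] [ 18. 115. 179.] centroid [0.5303 0.0224] minenc [529.9  21.9] 36.8 fit [0.5302 0.0218] 0.036
w14 0 z 0.0207 0.0167 [ 16. 124. 180.] [ 18. 117. 194.] centroid [0.5457 0.1279] minenc [545.4 127.3] 36.9 fit [0.5455 0.1274] 0.0361
w11 0 z 0.0205 0.0165 [ 16. 123. 190.] [ 18. 116. 204.] centroid [0.5436 0.1271] minenc [544.4 127. ] 37.0 fit [0.5444 0.1272] 0.0363
w11 2 z 0.0207 0.0168 [ 16. 123. 183.] [ 18. 113. 180.] centroid [ 0.5171 -0.0771] minenc [517.8 -77.1] 37.0 fit [ 0.5178 -0.0773] 0.0362
w9 0 z 0.0204 0.0164 [ 16. 126. 188.] [ 18. 118. 202.] centroid [0.5435 0.1257] minenc [544.5 126. ] 37.0 fit [0.5442 0.126 ] 0.0362
w6 0 z 0.0208 0.0167 [ 16. 125. 167.] [ 18. 116. 179.] centroid [0.541  0.1299] minenc [544.1 128.9] 36.9 fit [0.5417 0.1295] 0.0347
```

```bash
python3 - <<'E'
from h import *
plan((.44,.1,.22),68)
plan((.4452,.3112,.17),84)
E
```

```text
shift [0.1687, -0.8001, 0.0441] turn [0.0007, -0.0005, -0.9882]  dist mm 409
shift [0.2428, -1.2161, 0.1441] turn [0.0008, -0.0004, -1.2549]  dist mm 624
```

{"op": "play_rows", "data": {"rows": [[[0.02, -0.08, 0], [0, 0, -0.1], 0.6], [[0.04, -0.17, 0], [0, 0, -0.2], 0.6], [[0.06, -0.26, 0], [0, 0, -0.3], 0.6], [[0.08, -0.35, 0.02], [0, 0, -0.4], 0.6], [[0.1, -0.44, 0.04], [0, 0, -0.5], 0.6], [[0.12, -0.53, 0.04], [0, 0, -0.6], 0.6], [[0.14, -0.62, 0.04], [0, 0, -0.7], 0.6], [[0.15, -0.71, 0.04], [0, 0, -0.8], 0.6], [[0.169, -0.8, 0.04], [0, 0, -0.9], 0.6], [[0.19, -0.88, 0.04], [0, 0, -0.988], 0.6]]}}

```text
clock: 35.55
position: [0.4429, 0.143, 0.2206]
ee_rot: [-2.599, -1.763, 0.004]
force: [0.9, 0.7, -0.6]
width: 0.799
```

```bash
python3 - <<'E'
from h import *
o=arm.observe(); print(o["position"].round(4),o["width"])
plan((.4452,.3112,.15),84)
E
```

```text
[0.4429 0.143  0.2206] 0.7991113870886192
shift [0.3143, -0.1199, 0.1411] turn [-0.0022, 0.001, -0.262]  dist mm 182
```

{"op": "play_rows", "data": {"rows": [[[0.08, -0.03, 0.03], [0, 0, -0.1], 0.6], [[0.17, -0.065, 0.07], [0, 0, -0.2], 0.6], [[0.25, -0.095, 0.1], [0, 0, -0.262], 0.6], [[0.31, -0.12, 0.13], [0, 0, -0.262], 0.6], [[0.31, -0.12, 0.14], [0, 0, -0.262], 0.6], [[0.31, -0.12, 0.14], [0, 0, -0.262], 0.6], [[0.31, -0.12, 0.14], [0, 0, -0.262], 0.6]]}}

```text
clock: 36.25
position: [0.4468, 0.3056, 0.1514]
ee_rot: [2.341, 2.094, -0.003]
force: [-0.5, -0.0, 0.4]
width: 0.801
```

```bash
python3 - <<'E'
from h import *
o=arm.observe(); print(o["position"].round(4),o["force"].round(2),o["width"]*92)
c,p,d=snap("wrist","w18"); W=cloud(c,d); r=rim(W,(.445,.311),.072,.042); print(r)
plan((r[1][0],r[1][1],.012),84)
E
```

```text
[0.4468 0.3056 0.1514] [-0.53 -0.01  0.44] 73.68872064170813
(1306, array([0.4452, 0.3113]), 0.0289, array([0.4449, 0.3112]), np.float64(0.0262), np.float64(0.0704))
shift [0.0112, -0.0052, 0.2798] turn [-0.0002, 0.001, -0.0069]  dist mm 140
```

View pics/w18.png

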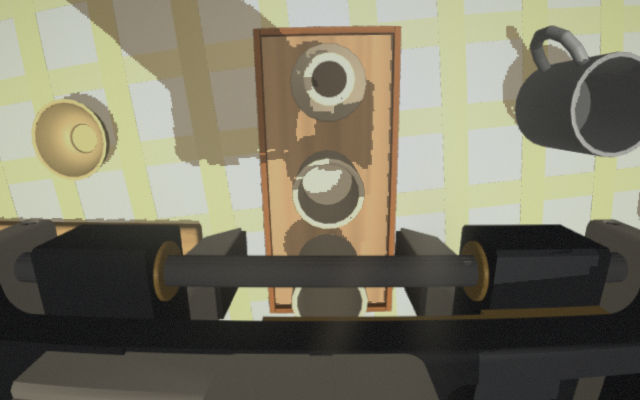

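{"op": "play_rows", "data": {"rows": [[[0.011, -0.005, 0.04], [0, 0, -0.007], 0.6], [[0.011, -0.005, 0.12], [0, 0, -0.007], 0.6], [[0.011, -0.005, 0.2], [0, 0, -0.007], 0.6], [[0.011, -0.005, 0.25], [0, 0, -0.007], 0.6], [[0.011, -0.005, 0.275], [0, 0, -0.007], 0.6], [[0.011, -0.005, 0.279], [0, 0, -0.007], 0.6], [[0.011, -0.005, 0.279], [0, 0, -0.007], -1], [[0.011, -0.005, 0.279], [0, 0, -0.007], -1], [[0.011, -0.005, 0.279], [0, 0, -0.007], -1], [[0.011, -0.005, 0.279], [0, 0, -0.007], -1]], "newtons": 25}}

```text
clock: 37.3
position: [0.446, 0.3133, 0.014]
ee_rot: [2.332, 2.104, 0.004]
force: [-0.5, -1.3, 7.9]
width: 0.632
```

{"op": "play_rows", "data": {"rows": [[[0, 0, 0], [0, 0, 0], -1], [[0, 0, 0], [0, 0, 0], -1], [[0, 0, 0], [0, 0, 0], -1]]}}

```text
clock: 37.6
position: [0.446, 0.3133, 0.014]
ee_rot: [2.332, 2.104, 0.003]
force: [-0.2, -1.8, 8.3]
width: 0.636
```

```bash
python3 - <<'E'
from h import *
o=arm.observe(); print(o["position"].round(4),o["force"].round(2),o["width"]*92)
plan((.5299,.0219,o["position"][2]+.1),83)
plan((.5299,.0219,o["position"][2]+.017),83)
E
```

```text
[0.446  0.3133 0.014 ] [-0.21 -1.83  8.3 ] 58.52598501385383
shift [-0.5623, 0.2272, -0.2003] turn [0.0018, -0.0012, 0.0185]  dist mm 319
shift [-0.5625, 0.2268, -0.0343] turn [0.0018, -0.0012, 0.0185]  dist mm 304
```

{"op": "play_rows", "data": {"rows": [[[0, 0, -0.03], [0, 0, 0], -1], [[0, 0, -0.09], [0, 0, 0], -1], [[-0.02, 0, -0.16], [0, 0, 0], -1], [[-0.07, 0.02, -0.2], [0, 0, 0], -1], [[-0.14, 0.06, -0.2], [0, 0, 0.018], -1], [[-0.22, 0.1, -0.2], [0, 0, 0.018], -1], [[-0.3, 0.14, -0.2], [0, 0, 0.018], -1], [[-0.38, 0.17, -0.2], [0, 0, 0.018], -1], [[-0.46, 0.2, -0.2], [0, 0, 0.018], -1], [[-0.53, 0.223, -0.18], [0, 0, 0.018], -1]]}}

```text
clock: 38.6
position: [0.5304, 0.0357, 0.1041]
ee_rot: [2.352, 2.08, 0.004]
force: [0.8, -0.4, -2.3]
width: 0.635
```

```bash
python3 - <<'E'
from h import *
o=arm.observe(); print(o["position"].round(4),o["force"].round(2),o["width"]*92)
plan((.5307,.0219,.05),83)
E
```

```text
[0.5304 0.0357 0.1041] [ 0.76 -0.43 -2.32] 58.38180183640599
shift [-0.0273, 0.0037, 0.1082] turn [0.0032, -0.0004, -0.0004]  dist mm 56
```

{"op": "play_rows", "data": {"rows": [[[-0.02, 0.002, 0.03], [0.002, 0, 0], -1], [[-0.03, 0.004, 0.07], [0.002, 0, 0], -1], [[-0.03, 0.004, 0.1], [0.002, 0, 0], -1], [[-0.03, 0.004, 0.105], [0.002, 0, 0], -1], [[-0.03, 0.004, 0.105], [0.002, 0, 0], -1]]}}

```text
clock: 39.1
position: [0.5288, 0.023, 0.0502]
ee_rot: [-2.35, -2.082, 0.003]
force: [0.9, -0.2, -1.4]
width: 0.632
```

```bash
python3 - <<'E'
from h import *
o=arm.observe(); print(o["position"].round(4),o["force"].round(2),o["width"]*92)
c,p,d=snap("wrist","w19"); W=cloud(c,d); print(rim(W,(.53,.022),.107,.04,.006))
plan((.5307,.0219,.0295),83)
E
```

```text
[0.5288 0.023  0.0502] [ 0.91 -0.24 -1.37] 58.149439692145336
(3804, array([0.5192, 0.0233]), 0.0385, array([0.5277, 0.0229]), np.float64(0.0268), np.float64(0.1059))
shift [-0.0022, 0.0031, 0.0425] turn [-0.0013, -0.0003, 0.001]  dist mm 21
```

{"op": "play_rows", "data": {"rows": [[[-0.002, 0.004, 0.02], [0, 0, 0], -1], [[-0.002, 0.004, 0.034], [0, 0, 0], -1], [[-0.002, 0.004, 0.04], [0, 0, 0], -1], [[-0.002, 0.004, 0.042], [0, 0, 0], -1], [[-0.002, 0.004, 0.042], [0, 0, 0], -1]]}}

```text
clock: 39.65
position: [0.5305, 0.0215, 0.0299]
ee_rot: [-2.351, -2.082, 0.003]
force: [-4.4, -0.2, 13.0]
width: 0.631
```

{"op": "play_rows", "data": {"rows": [[[0, 0, -0.002], [0, 0, 0], -1], [[0, 0, -0.002], [0, 0, 0], 0.5], [[0, 0, -0.002], [0, 0, 0], 0.5], [[0, 0, -0.002], [0, 0, 0], 0.5], [[0, 0, -0.002], [0, 0, 0], 0.5], [[0, 0, -0.06], [0, 0, 0], 0.5], [[0, 0, -0.15], [0, 0, 0], 0.5], [[0, 0, -0.25], [0, 0, 0], 0.5], [[0, 0, -0.28], [0, 0, 0], 0.5], [[0, 0, -0.28], [0, 0, 0], 0.5]]}}

```text
clock: 40.65
position: [0.533, 0.0218, 0.172]
ee_rot: [2.351, 2.081, 0.005]
force: [-0.5, -0.4, -0.2]
width: 0.75
```

```bash
python3 - <<'E'
from h import *
o=arm.observe(); print(o["position"].round(4),o["force"].round(2),o["width"]*92)
c,p,d=snap("wrist","w20"); W=cloud(c,d); print(rim(W,(.53,.022),.088,.05))
plan((.3626,.3197,.17),84)
E
```

```text
[0.533  0.0218 0.172 ] [-0.49 -0.38 -0.2 ] 69.02882101962817
(1263, array([0.5304, 0.0213]), 0.0291, array([0.5301, 0.0214]), np.float64(0.0262), np.float64(0.0863))
shift [0.5508, -0.4082, 0.0001] turn [0.0003, -0.0004, -0.0162]  dist mm 343
```

View pics/w20.png

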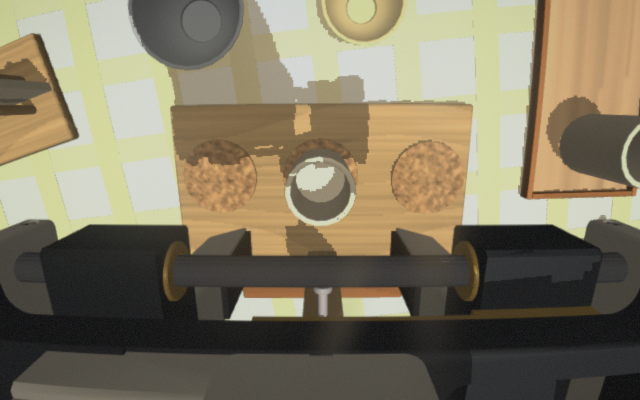

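{"op": "play_rows", "data": {"rows": [[[0.06, -0.045, 0], [0, 0, -0.016], 0.5], [[0.14, -0.1, 0], [0, 0, -0.016], 0.5], [[0.22, -0.16, 0], [0, 0, -0.016], 0.5], [[0.3, -0.22, 0], [0, 0, -0.016], 0.5], [[0.38, -0.28, 0], [0, 0, -0.016], 0.5], [[0.46, -0.34, 0], [0, 0, -0.016], 0.5], [[0.52, -0.385, 0], [0, 0, -0.016], 0.5], [[0.551, -0.408, 0], [0, 0, -0.016], 0.5], [[0.551, -0.408, 0], [0, 0, -0.016], 0.5], [[0.551, -0.408, 0], [0, 0, -0.016], 0.5]]}}

```text
clock: 41.7
position: [0.3615, 0.3189, 0.1681]
ee_rot: [-2.333, -2.102, 0.006]
force: [0.1, -0.4, 1.3]
width: 0.75
```

```bash
python3 - <<'E'
from h import *
o=arm.observe(); print(o["position"].round(4),o["force"].round(2),o["width"]*92)
c,p,d=snap("wrist","w21"); W=cloud(c,d); r=rim(W,(.3626,.3197),.111,.03); print(r)
plan((r[1][0],r[1][1],.0315),84)
E
```

```text
[0.3615 0.3189 0.1681] [ 0.13 -0.41  1.28] 69.03206752391411
(1460, array([0.3627, 0.3196]), 0.0162, array([0.3625, 0.3198]), np.float64(0.0113), np.float64(0.1098))
shift [0.0032, 0.0019, 0.2737] turn [-0.0031, 0.0019, -0.0008]  dist mm 137
```

{"op": "play_rows", "data": {"rows": [[[0.002, 0.002, 0.08], [0, 0, 0], 0.5], [[0.002, 0.002, 0.16], [0, 0, 0], 0.5], [[0.002, 0.002, 0.23], [0, 0, 0], 0.5], [[0.002, 0.002, 0.265], [0, 0, 0], 0.5], [[0.002, 0.002, 0.275], [0, 0, 0], 0.5], [[0.002, 0.002, 0.275], [0, 0, 0], 0.5], [[0.002, 0.002, 0.275], [0, 0, 0], -1], [[0.002, 0.002, 0.275], [0, 0, 0], -1], [[0.002, 0.002, 0.275], [0, 0, 0], -1], [[0.002, 0.002, 0.275], [0, 0, 0], -1]], "newtons": 30}}

```text
clock: 42.75
position: [0.3635, 0.3209, 0.0329]
ee_rot: [-2.334, -2.101, -0.0]
force: [-0.1, -2.4, 7.5]
width: 0.582
```

{"op": "play_rows", "data": {"rows": [[[0, 0, 0], [0, 0, 0], -1], [[0, 0, 0], [0, 0, 0], -1], [[0, 0, 0], [0, 0, 0], -1]]}}

```text
clock: 43.05
position: [0.3635, 0.3209, 0.0329]
ee_rot: [-2.334, -2.101, -0.0]
force: [0.9, -2.1, 8.0]
width: 0.583
```

```bash
python3 - <<'E'
from h import *
o=arm.observe(); print(o["position"].round(4),o["force"].round(2),o["width"]*92)
plan((.518,-.0774,o["position"][2]+.12),83)
E
```

```text
[0.3635 0.3209 0.0329] [ 0.89 -2.07  7.98] 53.61846001556469
shift [-0.7595, 0.3907, -0.2409] turn [-0.0006, -0.0009, 0.0163]  dist mm 444
```

{"op": "play_rows", "data": {"rows": [[[0, 0, -0.03], [0, 0, 0], -1], [[0, 0, -0.1], [0, 0, 0], -1], [[-0.02, 0.01, -0.18], [0, 0, 0], -1], [[-0.07, 0.03, -0.24], [0, 0, 0], -1], [[-0.14, 0.07, -0.24], [0, 0, 0.016], -1], [[-0.22, 0.11, -0.24], [0, 0, 0.016], -1], [[-0.3, 0.155, -0.24], [0, 0, 0.016], -1], [[-0.39, 0.2, -0.24], [0, 0, 0.016], -1], [[-0.48, 0.245, -0.24], [0, 0, 0.016], -1], [[-0.57, 0.29, -0.24], [0, 0, 0.016], -1]]}}

```text
clock: 44.05
position: [0.4773, 0.021, 0.152]
ee_rot: [-2.351, -2.082, 0.001]
force: [1.6, 0.3, -2.9]
width: 0.577
```

```bash
python3 - <<'E'
from h import *
o=arm.observe(); print(o["position"].round(4),o["force"].round(2),o["width"]*92)
plan((.5185,-.0774,.15),83)
plan((.5185,-.0774,.07),83)
E
```

```text
[0.4773 0.021  0.152 ] [ 1.63  0.28 -2.92] 53.11373549531319
shift [-0.1854, 0.1057, 0.0038] turn [-0.0015, -0.0001, 0.001]  dist mm 107
shift [-0.1854, 0.1059, 0.1638] turn [-0.0015, -0.0001, 0.001]  dist mm 135
```

{"op": "play_rows", "data": {"rows": [[[-0.06, 0.035, 0], [0, 0, 0], -1], [[-0.12, 0.07, 0], [0, 0, 0], -1], [[-0.17, 0.1, 0.02], [0, 0, 0], -1], [[-0.185, 0.106, 0.06], [0, 0, 0], -1], [[-0.185, 0.106, 0.11], [0, 0, 0], -1], [[-0.185, 0.106, 0.15], [0, 0, 0], -1], [[-0.185, 0.106, 0.16], [0, 0, 0], -1], [[-0.185, 0.106, 0.16], [0, 0, 0], -1], [[-0.185, 0.106, 0.16], [0, 0, 0], -1]]}}

```text
clock: 44.95
position: [0.5189, -0.0752, 0.0725]
ee_rot: [-2.351, -2.082, 0.001]
force: [-0.1, -0.8, -3.9]
width: 0.581
```

```bash
python3 - <<'E'
from h import *
o=arm.observe(); print(o["position"].round(4),o["force"].round(2),o["width"]*92)
c,p,d=snap("wrist","w22"); W=cloud(c,d); 
x,y=o["position"][:2]
for zr in (.142,.146,.15): print(rim(W,(x,y),zr,.02,.003))
plan((.5187,-.0774,.0485),83)
E
```

```text
[ 0.5189 -0.0752  0.0725] [-0.06 -0.81 -3.94] 53.42743461439686
None
(546, array([ 0.5184, -0.0747]), 0.0164, array([ 0.5178, -0.0739]), np.float64(0.0114), np.float64(0.1486))
(2738, array([ 0.5185, -0.0747]), 0.0164, array([ 0.5176, -0.0746]), np.float64(0.0097), np.float64(0.1495))
shift [-0.0044, -0.0004, 0.0484] turn [-0.0002, -0.0001, 0.0008]  dist mm 24
```

View pics/w22.png

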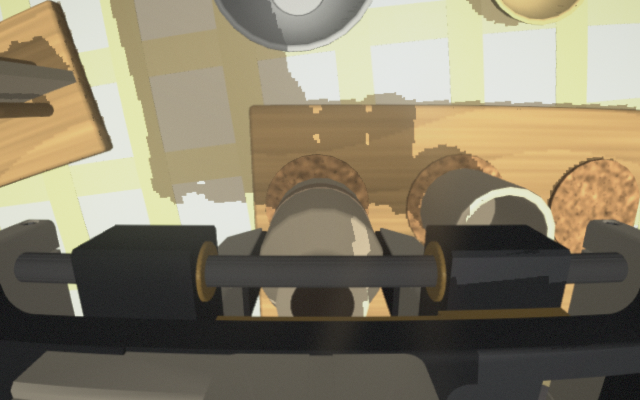

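{"op": "play_rows", "data": {"rows": [[[-0.005, 0, 0.015], [0, 0, 0], -1], [[-0.005, 0, 0.03], [0, 0, 0], -1], [[-0.005, 0, 0.04], [0, 0, 0], -1], [[-0.005, 0, 0.044], [0, 0, 0], -1], [[-0.005, 0, 0.044], [0, 0, 0], -1], [[-0.005, 0, 0.044], [0, 0, 0], -1]]}}

```text
clock: 45.6
position: [0.518, -0.0777, 0.0495]
ee_rot: [-2.351, -2.081, 0.002]
force: [0.3, 0.1, -1.9]
width: 0.577
```

{"op": "play_rows", "data": {"rows": [[[0, 0.001, 0.003], [0, 0, 0], -1], [[0, 0.001, 0.003], [0, 0, 0], -1]]}}

```text
clock: 45.8
position: [0.5187, -0.078, 0.0489]
ee_rot: [-2.352, -2.082, 0.002]
force: [-3.2, -0.1, 8.5]
width: 0.575
```

Contact; release and rise.

{"op": "play_rows", "data": {"rows": [[[0, 0, -0.001], [0, 0, 0], -1], [[0, 0, -0.001], [0, 0, 0], 0.4], [[0, 0, -0.001], [0, 0, 0], 0.4], [[0, 0, -0.001], [0, 0, 0], 0.4], [[0, 0, -0.001], [0, 0, 0], 0.4], [[0, 0, -0.06], [0, 0, 0], 0.4], [[0, 0, -0.15], [0, 0, 0], 0.4], [[0, 0, -0.25], [0, 0, 0], 0.4], [[0, 0, -0.28], [0, 0, 0], 0.6], [[0, 0, -0.28], [0, 0, 0], 0.6]]}}

```text
clock: 46.8
position: [0.5207, -0.078, 0.1911]
ee_rot: [2.35, 2.081, 0.004]
force: [0.4, 0.6, 0.1]
width: 0.792
```

```bash
python3 - <<'E'
from h import *
o=arm.observe(); print(o["position"].round(4),o["force"].round(2),o["width"]*92)
c,p,d=snap("wrist","w23"); W=cloud(c,d); print(rim(W,(.518,-.077),.127,.03),rim(W,(.53,.022),.088,.05))
plan((.5305,.3027,.17),84)
E
```

```text
[ 0.5207 -0.078   0.1911] [0.35 0.58 0.13] 72.82581920036692
(1413, array([ 0.5173, -0.0785]), 0.0163, array([ 0.5171, -0.0786]), np.float64(0.0113), np.float64(0.1258)) (1107, array([0.5301, 0.021 ]), 0.0294, array([0.5299, 0.021 ]), np.float64(0.0263), np.float64(0.0862))
shift [0.7584, -0.0705, 0.038] turn [0.0004, 0.0, -0.0161]  dist mm 381
```

View pics/w23.png

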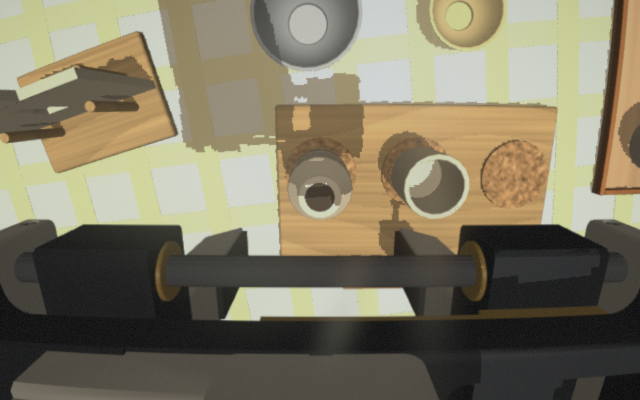

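{"op": "play_rows", "data": {"rows": [[[0.08, -0.008, 0], [0, 0, -0.016], 0.7], [[0.17, -0.016, 0], [0, 0, -0.016], 0.7], [[0.26, -0.024, 0], [0, 0, -0.016], 0.7], [[0.35, -0.032, 0], [0, 0, -0.016], 0.7], [[0.44, -0.04, 0], [0, 0, -0.016], 0.7], [[0.53, -0.05, 0], [0, 0, -0.016], 0.7], [[0.62, -0.058, 0.02], [0, 0, -0.016], 0.7], [[0.71, -0.066, 0.04], [0, 0, -0.016], 0.7], [[0.758, -0.07, 0.04], [0, 0, -0.016], 0.7], [[0.758, -0.07, 0.04], [0, 0, -0.016], 0.7]]}}

```text
clock: 47.85
position: [0.5274, 0.307, 0.1656]
ee_rot: [-2.325, -2.106, 0.006]
force: [-0.3, 0.7, -0.5]
width: 0.847
```

{"op": "play_rows", "data": {"rows": [[[0, 0, 0], [0, 0, 0], 0.7], [[0, 0, 0], [0, 0, 0], 0.7]]}}

```text
clock: 48.05
position: [0.5299, 0.3007, 0.1671]
ee_rot: [-2.336, -2.1, 0.005]
force: [0.5, -0.6, 0.3]
width: 0.849
```

```bash
python3 - <<'E'
from h import *
o=arm.observe(); print(o["position"].round(4),o["force"].round(2),o["width"]*92)
c,p,d=snap("wrist","w24"); W=cloud(c,d); r=rim(W,(.5305,.3027),.090,.05); print(r)
plan((r[1][0],r[1][1],.022),84)
E
```

```text
[0.5299 0.3007 0.1671] [ 0.49 -0.61  0.26] 78.13061299025684
(1430, array([0.5303, 0.3028]), 0.031, array([0.5301, 0.3028]), np.float64(0.0282), np.float64(0.0884))
shift [0.0047, 0.0005, 0.2911] turn [-0.0024, 0.0013, -0.0019]  dist mm 146
```

{"op": "play_rows", "data": {"rows": [[[0.004, 0.001, 0.08], [0, 0, 0], 0.7], [[0.004, 0.001, 0.16], [0, 0, 0], 0.7], [[0.004, 0.001, 0.23], [0, 0, 0], 0.7], [[0.004, 0.001, 0.28], [0, 0, 0], 0.7], [[0.004, 0.001, 0.291], [0, 0, 0], 0.7], [[0.004, 0.001, 0.291], [0, 0, 0], 0.7], [[0.004, 0.001, 0.291], [0, 0, 0], -1], [[0.004, 0.001, 0.291], [0, 0, 0], -1], [[0.004, 0.001, 0.291], [0, 0, 0], -1], [[0.004, 0.001, 0.291], [0, 0, 0], -1]], "newtons": 30}}

```text
clock: 49.1
position: [0.5314, 0.3046, 0.0243]
ee_rot: [-2.335, -2.101, -0.001]
force: [-2.0, -1.9, 7.3]
width: 0.678
```

{"op": "play_rows", "data": {"rows": [[[0, 0, 0], [0, 0, 0], -1], [[0, 0, 0], [0, 0, 0], -1], [[0, 0, 0], [0, 0, 0], -1]]}}

```text
clock: 49.4
position: [0.5314, 0.3046, 0.0243]
ee_rot: [-2.335, -2.101, -0.001]
force: [-0.6, -1.3, 7.6]
width: 0.683
```

```bash
python3 - <<'E'
from h import *
o=arm.observe(); print(o["position"].round(4),o["force"].round(2),o["width"]*92)
z=o["position"][2]
plan((.5449,.1272,z+.08),83); plan((.5449,.1272,z+.04),83)
E
```

```text
[0.5314 0.3046 0.0243] [-0.6  -1.31  7.56] 62.803296118532806
shift [-0.3498, 0.0642, -0.1603] turn [0.0001, -0.0008, 0.016]  dist mm 195
shift [-0.3499, 0.0642, -0.0803] turn [0.0001, -0.0008, 0.016]  dist mm 182
```

{"op": "play_rows", "data": {"rows": [[[0, 0, -0.03], [0, 0, 0], -1], [[0, 0, -0.09], [0, 0, 0], -1], [[-0.03, 0.006, -0.15], [0, 0, 0], -1], [[-0.08, 0.015, -0.16], [0, 0, 0.016], -1], [[-0.15, 0.028, -0.16], [0, 0, 0.016], -1], [[-0.22, 0.04, -0.16], [0, 0, 0.016], -1], [[-0.29, 0.054, -0.16], [0, 0, 0.016], -1], [[-0.34, 0.064, -0.15], [0, 0, 0.016], -1], [[-0.35, 0.066, -0.11], [0, 0, 0.016], -1], [[-0.35, 0.066, -0.08], [0, 0, 0.016], -1]]}}

```text
clock: 50.4
position: [0.5454, 0.125, 0.0631]
ee_rot: [-2.355, -2.079, 0.001]
force: [0.2, 0.6, -2.5]
width: 0.679
```

{"op": "play_rows", "data": {"rows": [[[0, 0, 0], [0, 0, 0], -1], [[0, 0, 0], [0, 0, 0], -1]]}}

```text
clock: 50.6
position: [0.545, 0.1275, 0.0635]
ee_rot: [-2.351, -2.082, 0.001]
force: [-0.7, 0.7, -2.5]
width: 0.682
```

```bash
python3 - <<'E'
from h import *
o=arm.observe(); print(o["position"].round(4),o["force"].round(2),o["width"]*92)
c,p,d=snap("wrist","w25"); W=cloud(c,d); 
x,y,z=o["position"]
for zr in (.124,.128): print(rim(W,(x,y),zr,.034,.003))
plan((.546,.1272,.0405),83)
E
```

```text
[0.545  0.1275 0.0635] [-0.7   0.66 -2.47] 62.729685992010744
(1435, array([0.5459, 0.127 ]), 0.0329, array([0.5421, 0.1279]), np.float64(0.0281), np.float64(0.1248))
(3447, array([0.5462, 0.1271]), 0.033, array([0.5439, 0.1275]), np.float64(0.0284), np.float64(0.1275))
shift [-0.0009, 0.0013, 0.0465] turn [-0.001, -0.0007, 0.0012]  dist mm 23
```

View pics/w25.png

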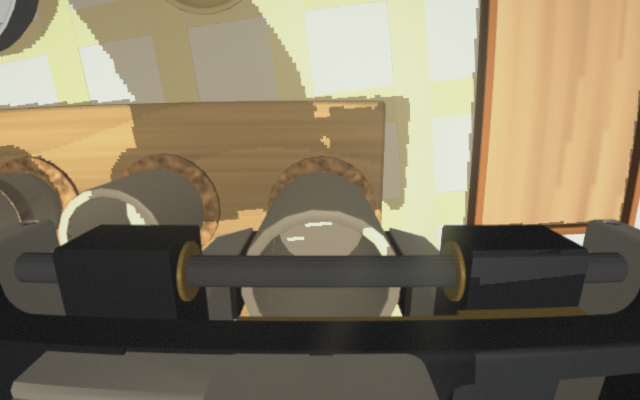

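{"op": "play_rows", "data": {"rows": [[[0, 0.002, 0.015], [0, 0, 0], -1], [[0, 0.002, 0.03], [0, 0, 0], -1], [[0, 0.002, 0.04], [0, 0, 0], -1], [[0, 0.002, 0.043], [0, 0, 0], -1], [[0, 0.002, 0.045], [0, 0, 0], -1], [[0, 0.002, 0.045], [0, 0, 0], -1]]}}

```text
clock: 51.25
position: [0.5454, 0.1268, 0.0404]
ee_rot: [-2.351, -2.081, 0.003]
force: [-3.3, -0.9, 3.2]
width: 0.673
```

Contact with the coaster; release and rise.

{"op": "play_rows", "data": {"rows": [[[0, 0, 0], [0, 0, 0], -1], [[0, 0, 0], [0, 0, 0], 0.7], [[0, 0, 0], [0, 0, 0], 0.7], [[0, 0, 0], [0, 0, 0], 0.7], [[0, 0, 0], [0, 0, 0], 0.7], [[0, 0, -0.06], [0, 0, 0], 0.7], [[0, 0, -0.15], [0, 0, 0], 0.7], [[0, 0, -0.25], [0, 0, 0], 0.7], [[0, 0, -0.35], [0, 0, 0], 0.7], [[0, 0, -0.4], [0, 0, 0], 0.7]]}}

```text
clock: 52.25
position: [0.5479, 0.1276, 0.2448]
ee_rot: [2.351, 2.082, 0.007]
force: [1.3, 0.7, 0.5]
width: 0.85
```

{"op": "play_rows", "data": {"rows": [[[-0.1, -0.05, -0.05], [0, 0, 0], 0.7], [[-0.2, -0.1, -0.08], [0, 0, 0], 0.7], [[-0.2, -0.15, -0.1], [0, 0, 0], 0.7], [[-0.2, -0.15, -0.1], [0, 0, 0], 0.7], [[-0.2, -0.15, -0.1], [0, 0, 0], 0.7], [[-0.2, -0.15, -0.1], [0, 0, 0], 0.7]]}}

```text
clock: 52.85
position: [0.4603, 0.0372, 0.29]
ee_rot: [-2.35, -2.082, 0.002]
force: [0.2, -0.1, 1.3]
width: 0.852
```

```bash
python3 - <<'E'
from h import *
o=arm.observe(); print(o["position"].round(4),o["force"].round(2))
for n,t in(("wrist","w26"),("side","s26"),("scene","c26")):
    c,p,d=snap(n,t); W=cloud(c,d)
    print(t,"tum",rim(W,(.545,.127),.106,.042)); print("cup",rim(W,(.53,.021),.088,.042)); print("vase",rim(W,(.518,-.078),.127,.03))
    m=(W[...,0]>.36)&(W[...,0]<.48)&(W[...,1]>-.42)&(W[...,1]<-.2)&(W[...,2]>.165)&(W[...,2]<.19)
    P=W[m]
    if len(P)>20: print("tab",len(P),P[:,2].max().round(4),cv2.minAreaRect((P[:,:2]*1000).astype(np.float32)))
E
```

```text
[0.4603 0.0372 0.29  ] [ 0.24 -0.09  1.29]
w26 tum (427, array([0.5437, 0.1259]), 0.0309, array([0.5434, 0.126 ]), np.float64(0.028), np.float64(0.1042))
cup (566, array([0.5302, 0.0216]), 0.0291, array([0.5298, 0.0213]), np.float64(0.0263), np.float64(0.0863))
vase (58, array([ 0.5053, -0.0803]), 0.0103, array([ 0.5086, -0.0798]), np.float64(0.0071), np.float64(0.1257))
s26 tum (166, array([0.5433, 0.1247]), 0.0326, array([0.5426, 0.1231]), np.float64(0.0283), np.float64(0.1049))
cup (171, array([0.5292, 0.0184]), 0.0299, array([0.5285, 0.0182]), np.float64(0.0263), np.float64(0.087))
vase (182, array([ 0.5159, -0.0805]), 0.0163, array([ 0.5156, -0.0805]), np.float64(0.0115), np.float64(0.127))
tab 264 0.1823 ((415.8808898925781, -310.5783996582031), (8.951767921447754, 50.774600982666016), 9.639966011047363)
c26 tum (135, array([0.5433, 0.1272]), 0.0336, array([0.5445, 0.1271]), np.float64(0.0288), np.float64(0.1061))
cup (107, array([0.5308, 0.022 ]), 0.0303, array([0.5302, 0.022 ]), np.float64(0.0263), np.float64(0.0884))
vase (57, array([ 0.5167, -0.0792]), 0.0163, array([ 0.5168, -0.0781]), np.float64(0.0117), np.float64(0.1281))
tab 82 0.1851 ((416.9433288574219, -310.6341552734375), (13.618131637573242, 52.02046203613281), 5.912386417388916)
```

View pics/w26.png

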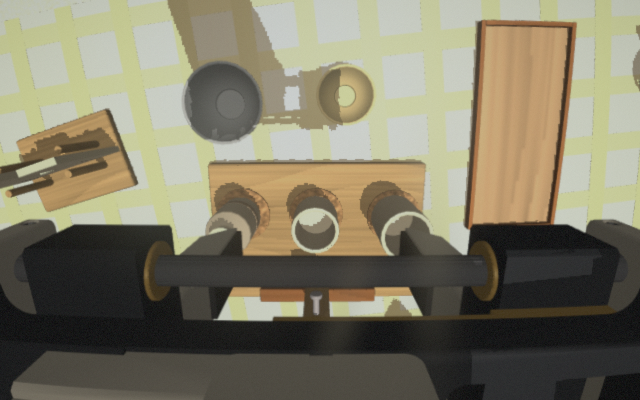

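View pics/s26.png

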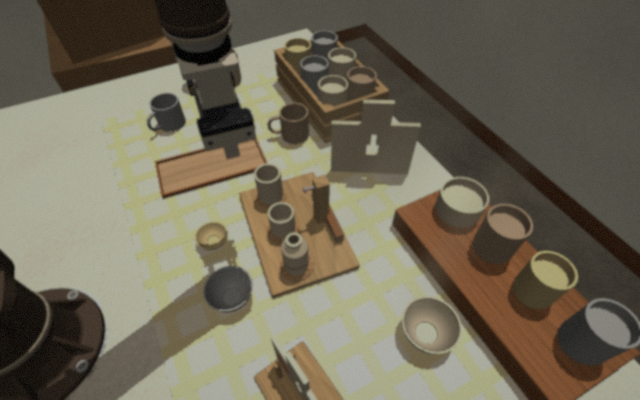

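View pics/c26.png

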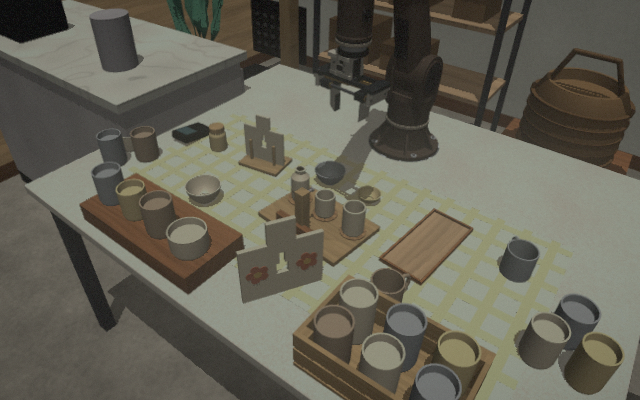

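```bash
python3 - <<'E'
from cell import arm
print(arm.sign_off(), arm.observe()["clock"])
E
```

```text
the job is handed in; nothing more can be done
the job is handed in; nothing more can be done
```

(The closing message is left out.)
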